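Hang the routing template on its screw

TASK

Draw the blue jig template out of its low steel sleeve by the end that sticks out, set it down flat on a clear patch of bench and let it go, then take it again by its black grip rib. Hang it on the sloping board's free screw, between the two yellow guides: round keyhole opening over the screw head, template flat against the board, then slide it down the slope until the screw is fully home at the closed end of the slot; let go and leave everything else where it lies.

Things in the scene. Friction and masses are not known exactly. Their poses are not given: they have to be found in the camera images.
- template_mid (a point): blue plastic template, a flat plate 200 (x) x 64 (y) x 8 mm (z), about 0.2 kg. Point: its centre, half-way up. +x points to the head (keyhole end, the upper end when hung), -x to the tail, z out of the front face. At the start it lies face up, 12 mm above the bench, head inside the sleeve, rib wholly under the roof, the last 68 mm or so of the tail sticking out of the mouth
- template_rib (a point): middle of the black grip rib on the template's front face, at half its height: the rib is 44 mm long (along the template's x), 12 mm thick (y) and 32 mm high; its middle is 5 mm from the plate's centre towards the head, on the centre line. Axes as the template
- template_opening (a point): centre of the round keyhole opening (26 mm wide, through the plate), on the back face, on the centre line, 45 mm from the plate's centre towards the head. From it a slot 12 mm wide runs towards the head and ends 34 mm from this point. Axes as the template
- template_lock (a point): where the screw's axis lies in the slot when the template is fully home: on the back face, on the centre line, 75 mm from the plate's centre towards the head, 30 mm from the opening's centre. Axes as the template
- screw (a point): foot of the free screw's axis on the sloping board's face. Axes of the board: x up the slope, y across it (level), z out of the face. The face slopes 45 degrees, looks towards the robot's side and rises away from it; it stands fixed on the bench. Steel screw: neck 8 mm wide and 12 mm long, then a head 18 mm wide and 5 mm thick (12 to 17 mm out from the face)
- guides (a point): point on the board's face midway between the two yellow guides, 140 mm straight down the slope from the screw; axes of the board. Each guide is 70 mm long up the slope (35 mm either way), 6 mm thick and 14 mm high; 72 mm lie between them, so that they leave 4 mm on either side of the template
- slope: sloping white board, fixed, 220 mm wide, 245 mm up the slope, 12 mm thick. Origin: middle of its lower edge, on the face, near the bench; x up the slope, y across, z out of the face. The free screw is at x = 200, y = 50 mm. A green template of the same shape with rib already hangs there, fixed, with its centre line at y = -58 mm
- sleeve: fixed bare steel sleeve. Origin on the bench; x points from the open mouth to the closed end: floor and roof run from x = -32 mm (mouth) to +108, closed by a wall to +112; 84 mm wide outside (76 inside), floor 12 mm thick, roof from 64 to 67 mm high. At the start the template's centre is over this origin within 6 mm and its x lies along this x within 1 degree
- knob_a: bystander: brass knob 40 mm wide, 30 mm high, in front of the sleeve, lying or standing on the bench; origin at the centre of its underside, z up
- knob_b: bystander: brass knob 40 mm wide, 30 mm high, lying or standing on the bench; origin at the centre of its underside, z up
- checker: bystander: orange resin checker 48 mm wide, 12 mm high, lying or standing on the bench; origin at the centre of its underside, z up
- lacquer: bystander: lacquer can 66 mm wide, 130 mm high, lying or standing on the bench; origin at the centre of its underside, z up
- driver: bystander: screwdriver 150 mm long, 30 mm thick at most, lying along its x in front of the sloping board; origin under its middle, within 80 mm of both ends
- ruler: bystander: aluminium ruler 200 x 30 x 4 mm, along its x, lying or standing on the bench; origin at the centre of its underside, z up
- board_corner: bystander: lacquered board corner 110 x 110 x 44 mm, lying or standing on the bench; origin at the centre of its underside, z up
Not all that is in view belongs to the job. Of the things shaped like the part that bears template_mid, the blue one is meant.

How it is judged:
By the outcome, as a careful person would: the job done as asked, in the order asked, and still so for the second after the job is handed in, with the robot touching nothing.
It also fails if it takes over 67 s, if anything falls off the work surface, if the arm or the gripper's body presses on something with over 40 N, if the wrist force passes 120 N, or if a joint passes its speed limit or range.

ROBOT

A 6-joint arm with a two-finger parallel gripper is mounted at the origin on the work surface. World frame = base frame: x ahead of the robot, y to its left, z up, the work surface at z = 0. Lengths are in m, angles in rad, forces in N, time in s.
With the tool pointing down it reaches from about 0.375 to 0.975 m from the base axis. Payload 3.8 kg.
Tool frame: the origin (TCP) lies at the very end of the fingers, on their centre line; the grasp point (between the pads) lies 19 mm behind it; z points along the fingers, y is the line along which they close (so a half turn about z gives the same grasp; the last joint's range is limited). The gripper opens to 85 mm and grips with 20 to 120 N. Pads are 22 mm wide; open, the fingers measure 114 mm over their backs; the gripper's body (76 mm by 85 mm) begins 54 mm behind the grasp point. The pads swing forward as they close: fully open they stand 13 mm farther back than shut.
Start: joints at [1.271, 0.264, 1.604, -0, 1.274, -0.037], TCP at [0.175, 0.652, 0.231] pointing down, gripper open.
Joint ranges: [-2.63, 2.63], [-0.94, 2.18], [0.31, 2.57], [-1.31, 4.45], [0, 2.66], [-2.55, 2.55]. Speed limits (rad/s): [2.57, 2.57, 3.14, 3.14, 3.14, 3.14].

INTERFACE

Orientations are given as a rotation vector (axis times angle).
In Python, from workcell import monitor, viewer, workorder gives the robot as it stands.
- The arm moves only by the tool jog_arm, never from a script. Its argument "commands" is a list of rows, each an object with "travel": the shift along the tool's x, y, z in mm, a list of three; "rot": the turn, a rotation vector about the tool's x, y, z in degrees, a list of three; "claw": the closure in counts, from 0 (fully open) to 255 (shut). A call has exactly 5 rows; each row shifts and turns the commanded pose from where the row before left it, along the tool's axes as they then stand; what a row does not reach is not made up. A row lasts 1/10 s, in which the tool goes at most 50 mm and 8.59 degrees, less where a joint would pass 70% of its speed; a pose out of reach is approached as far as the arm can. A call is refused whole if a number of a shift passes 50 or a number of a turn 8.59, either way. A call with a gripper value outside its range is refused whole. The fingers move at their own pace and stop on an object; "force" is the grip in N (left out, the last holds). Time passes only in rows, so rows that do not move let the fingers close, or fill a call up. It gives the time, the measured TCP pose, the force, the opening and the grip force at its end, in the units of the state.
- monitor.read_state(): the state, without advancing time (a new reading comes with each control period).
- viewer.read_camera(name): name is "side" or "top" or "wrist"; returns a dict with "color" (400x640x3 uint8, blue, green, red), "camera_matrix" (3x3 intrinsics, pixels), "k1" (the pictures are not rectified: a ray, as slopes to the right and down, at radius r is drawn at 1 + k1 r^2 times it, then the intrinsics apply), "R" (3x3) and "t" (3): a world point X has camera coordinates R X + t. Camera axes: x right, y down, z forward; pixel columns grow to the right and rows downward; lengths in m; the calibration is good to about 2 mm. A picture is of the moment at which its call begins. There is no depth.
- workorder.finish_job(): hands the job in; it is judged then, once.
The state is a dict: "time": time; "q": joint angles; "joint_vel": joint speeds; "joint_torque": joint torques, N m; "tool_pos": TCP position; "tcp_rot": TCP orientation; "wrist_force": force on the tool from outside, world axes, zero at the start; "torque": the same for the moment, N m; "width": opening from 0.0 (shut) to 1.0 (fully open); "grip_force": force on a finger pad.
Only numpy, scipy, OpenCV 4.12 (cv2) and the standard library are available. Lean on these libraries where they do the work, as an engineer would, in place of code of your own. Each camera call takes 0.05 s, during which the arm holds its last target. There are 200 camera calls.

## Working session

There is one attempt and no reset: what is moved stays moved. The work goes in short steps, Python scripts to look and compute and a tool call to move; the robot and the scene stay as the last step left them, time stands still between calls to the robot, and variables do not carry over. Pictures are saved under pics/ and viewed, at most 10 in all, crops included, and the job is handed in when it is done.

Besides the shell and the picture viewer there is one more tool, called after "Request:" by a JSON object that holds its "name" and its "arguments". jog_arm: Moves the arm, as the interface text tells. Its arguments: {"type":"object","properties":{"commands":{"type":"array","items":{"type":"object","properties":{"travel":{"type":"array","items":{"type":"number"}},"rot":{"type":"array","items":{"type":"number"}},"claw":{"type":"number"}}}},"force":{"type":"number"}},"required":["commands"]}

```bash
ls; mkdir -p pics; python3 - <<'E'
from workcell import monitor, viewer
import cv2,numpy as np
s=monitor.read_state();print(s)
for n in("side","top"):
    c=viewer.read_camera(n);cv2.imwrite(f"pics/{n}0.png",c["color"]);print(n,c["camera_matrix"].tolist(),c["k1"],c["R"].round(4).tolist(),c["t"])
E
```

```text
pics
{'time': 0.0, 'q': array([ 1.27106467e+00,  2.64764485e-01,  1.60536640e+00, -1.02867936e-05,
        1.27369210e+00, -3.69049628e-02]), 'joint_vel': array([-0.00170904,  0.00153994,  0.00028709,  0.00108838,  0.00072116,
        0.00142421]), 'joint_torque': array([-2.02093535e-03, -5.15125537e+01, -3.67301524e+01, -5.94144494e-04,
        1.25865592e-02, -1.86959022e-05]), 'tool_pos': array([0.17516679, 0.65112509, 0.22995849]), 'tcp_rot': array([-0.4116073 , -3.11414279,  0.00345607]), 'wrist_force': array([-0.79800166, -0.42299032, -0.05127143]), 'torque': array([-0.01484399, -0.02964452,  0.01663706]), 'grip_force': 0.0, 'width': 1.0015546708635426}
side [[499.0170770662, 0.0, 321.41954504821746], [0.0, 499.0170770662, 202.3871298634612], [0.0, 0.0, 1.0]] -0.0847649508863645 [[0.8966, -0.4429, 0.0031], [-0.3384, -0.6897, -0.6402], [0.2857, 0.5729, -0.7682]] [-0.44726749  0.24803762  1.74045505]
top [[424.9806815155479, 0.0, 317.8402424462076], [0.0, 424.9806815155479, 201.91131014110476], [0.0, 0.0, 1.0]] -0.019020897985457735 [[-0.1004, -0.9949, 0.0011], [-0.9726, 0.0979, -0.2107], [0.2096, -0.0223, -0.9775]] [0.04916734 0.50143264 1.17497385]
```

View pics/side0.png

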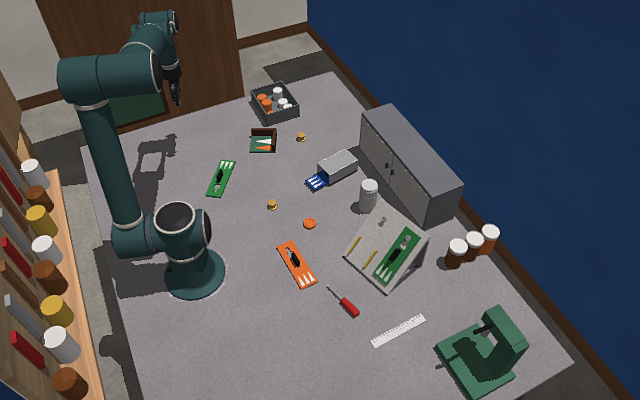

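View pics/top0.png

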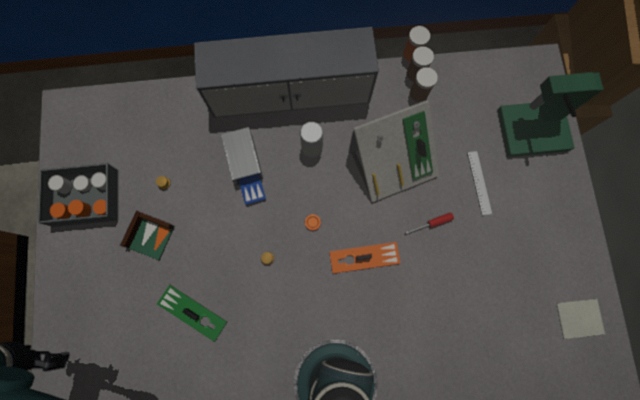

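Side: the blue tail is at (317,181) sticking out of the sleeve at (338,166), and the board is at (390,245). Top: blue tail (253,192), sleeve (242,157), free screw (379,142), yellow guides (376,184) and (401,175). Lookalikes in the top view: green loose (192,313), orange (365,257), green hanging (418,145) and blue (253,192). The blue one in the sleeve is meant. I'll confirm that in an enlarged crop.

```bash
cat > h.py <<'E'
import cv2,numpy as np
from workcell import monitor, viewer
from scipy.spatial.transform import Rotation as Ro
def ray(c,p):
    K=c["camera_matrix"];d=np.array([(p[0]-K[0,2])/K[0,0],(p[1]-K[1,2])/K[1,1]]);u=d.copy()
    for _ in range(20): u=d/(1+c["k1"]*(u@u))
    return -c["R"].T@c["t"], c["R"].T@np.r_[u,1]
def onz(c,p,z):
    o,d=ray(c,p);return o+d*(z-o[2])/d[2]
def onpl(c,p,P,n):
    o,d=ray(c,p);return o+d*((P-o)@n)/(d@n)
def tri(c1,p1,c2,p2):
    o1,d1=ray(c1,p1);o2,d2=ray(c2,p2)
    s=np.linalg.lstsq(np.c_[d1,-d2],o2-o1,rcond=None)[0];a=o1+d1*s[0];b=o2+d2*s[1]
    return (a+b)/2,np.linalg.norm(a-b)
def proj(c,X):
    x=c["R"]@X+c["t"];u=x[:2]/x[2];u=u*(1+c["k1"]*(u@u));K=c["camera_matrix"];return np.array([K[0,0]*u[0]+K[0,2],K[1,1]*u[1]+K[1,2]])
def mask(im,lo,hi): return cv2.inRange(cv2.cvtColor(im,cv2.COLOR_BGR2HSV),lo,hi)
def blobs(m,amin=10):
    n,l,st,ce=cv2.connectedComponentsWithStats(m);return [(st[i].tolist(),ce[i].round(1).tolist()) for i in range(1,n) if st[i][4]>=amin]
E
python3 - <<'E'
from h import *
C={n:viewer.read_camera(n) for n in("side","top")}
a=C["top"]["color"][95:215,205:445];a=cv2.resize(a,None,fx=3.3,fy=3.3,interpolation=cv2.INTER_CUBIC)[:,:792]
b=C["side"]["color"][140:300,300:440];b=cv2.resize(b,None,fx=3.7,fy=3.7,interpolation=cv2.INTER_CUBIC)
cv2.imwrite("pics/topcrop.png",np.clip(a*1.6,0,255).astype('uint8'));cv2.imwrite("pics/sidecrop.png",b)
for n,c in C.items():
    print(n,"blue",blobs(mask(c["color"],(105,150,60),(125,255,255)),40)[:6],"yel",blobs(mask(c["color"],(18,120,60),(32,255,255)),10))
c=C["top"];m=mask(c["color"],(105,150,60),(125,255,255));m[:150]=0
k=cv2.morphologyEx(m,cv2.MORPH_CLOSE,np.ones((9,9)));r=cv2.minAreaRect(cv2.findNonZero(k));print(r)
for p in cv2.boxPoints(r): print(p,onz(c,p,.020).round(4))
E
```

```text
side blue [([308, 0, 332, 400, 68787], [525.3, 133.4]), ([305, 171, 24, 20, 177], [319.3, 179.6])] yel [([297, 132, 9, 10, 66], [300.6, 136.6]), ([268, 199, 9, 11, 82], [271.8, 204.3]), ([25, 204, 33, 34, 686], [41.0, 220.7]), ([348, 236, 13, 17, 55], [354.0, 244.2]), ([364, 250, 13, 17, 51], [370.0, 258.0]), ([39, 295, 35, 33, 760], [56.5, 310.8])]
top blue [([241, 180, 21, 16, 100], [250.5, 186.0])] yel [([397, 164, 6, 21, 49], [399.9, 173.7]), ([373, 174, 6, 21, 44], [375.5, 183.9]), ([156, 176, 14, 12, 119], [162.6, 181.6]), ([262, 252, 12, 13, 113], [267.1, 258.0])]
((252.55662536621094, 191.69808959960938), (19.505197525024414, 20.192001342773438), 74.05460357666016)
[240.16983 185.09433] [0.5856 0.2244 0.02  ]
[259.5849  179.54715] [0.5969 0.1652 0.02  ]
[264.94342 198.30185] [0.5377 0.1534 0.02  ]
[245.52835 203.84903] [0.5266 0.2121 0.02  ]
```

View pics/topcrop.png

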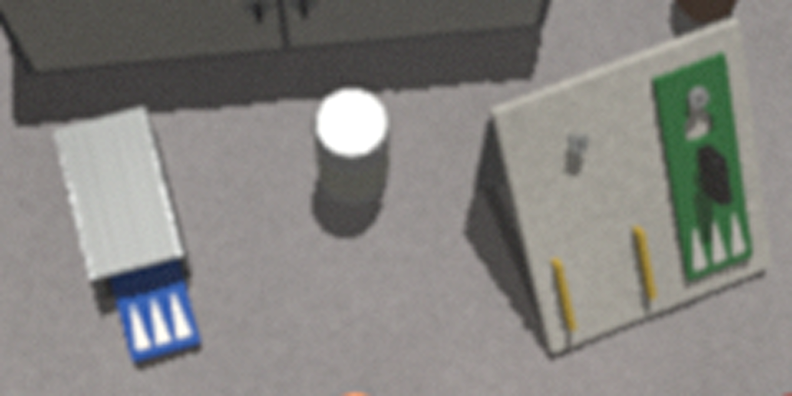

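View pics/sidecrop.png

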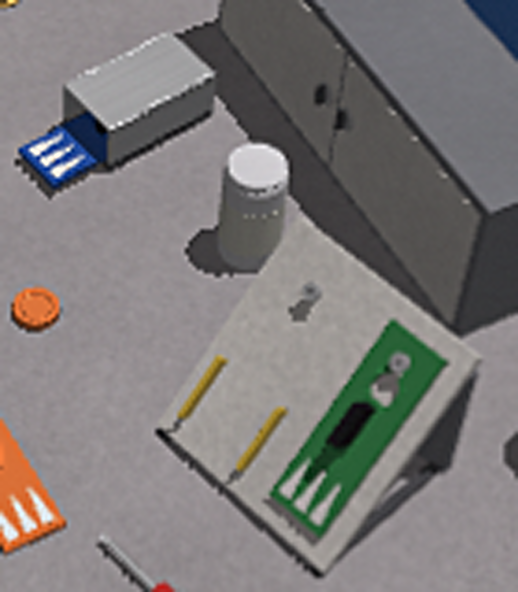

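The crops confirm the blue template in the sleeve (tail at crop (160,320) top), and the free screw on the board's left at crop (577,145). Both yellow guides are below the screw. Now I'll triangulate.

```bash
python3 - <<'E'
from h import *
C={n:viewer.read_camera(n) for n in("side","top")};s,t=C["side"],C["top"]
T=lambda p:(205+(p[0]+.5)/3.3-.5,95+(p[1]+.5)/3.3-.5)
S=lambda p:(300+(p[0]+.5)/3.7-.5,140+(p[1]+.5)/3.7-.5)
P={}
for n,a,b in [("LL",(552,356),(160,432)),("LR",(765,272),(322,575)),("UR",(738,20),(480,357)),("head",(579,140),(311,290)),("gL_top",(557,260),(223,359)),("gR_top",(638,228),(282,409)),("gL",None,None),("gR",None,None),("canTop",(352,122),(258,165))]:
    if a is None: continue
    P[n],e=tri(t,T(a),s,S(b));print(n,P[n].round(4),round(e,4))
for a,b,n in [((375.5,183.9),(354,244.2),"gLc"),((399.9,173.7),(370,258),"gRc")]:
    P[n],e=tri(t,a,s,b);print(n,P[n].round(4),round(e,4))
for p in [(55,125),(145,107),(187,260),(93,280)]: print("roof",onz(t,T(p),.067).round(4))
for p in [(65,85),(165,33),(215,73),(108,130)]: print("roofS",onz(s,S(p),.067).round(4))
for p in [(18,158),(52,195),(97,167)]: print("tailS",onz(s,S(p),.02).round(4))
print("tailT",[onz(t,T(p),.02).round(4) for p in [(138,363),(200,346)]])
print("can",onz(t,T((352,122)),.13))
for n,z,b in [("knob_a",.03,(267.1,258)),("knob_b",.03,(162.6,181.6)),("checker",.012,(312.5,222))]: print(n,onz(t,b,z).round(3))
print([onz(t,b,.01).round(3) for b in [(405,233),(453,215),(330,248),(396,243),(399,262),(332,272)]])
E
```

```text
LL [ 0.5002 -0.1659 -0.0027] 0.0052
LR [ 5.590e-01 -3.726e-01  4.000e-04] 0.0055
UR [ 0.7285 -0.327   0.1817] 0.0023
head [ 0.6425 -0.1852  0.1643] 0.0003
gL_top [ 0.5653 -0.1677  0.0818] 0.001
gR_top [ 0.5869 -0.2418  0.0817] 0.0006
canTop [ 0.6932 -0.002   0.1267] 0.0033
gLc [ 0.5398 -0.1734  0.0592] 0.0014
gRc [ 0.5625 -0.2483  0.0587] 0.0002
roof [0.739  0.2626 0.067 ]
roof [0.748 0.181 0.067]
roof [0.6014 0.1536 0.067 ]
roof [0.5915 0.2369 0.067 ]
roofS [0.5962 0.2355 0.067 ]
roofS [0.7311 0.2591 0.067 ]
roofS [0.7507 0.1802 0.067 ]
roofS [0.6079 0.1558 0.067 ]
tailS [0.5226 0.2005 0.02  ]
tailS [0.5326 0.1368 0.02  ]
tailS [0.5932 0.1514 0.02  ]
tailT [array([0.5239, 0.2095, 0.02  ]), array([0.534 , 0.1528, 0.02  ])]
can [ 0.69011086 -0.00165978  0.13      ]
knob_a [0.36  0.159 0.03 ]
knob_b [0.617 0.453 0.03 ]
checker [0.454 0.02  0.012]
[array([ 0.394, -0.249,  0.01 ]), array([ 0.433, -0.399,  0.01 ]), array([ 0.372, -0.024,  0.01 ]), array([ 0.367, -0.218,  0.01 ]), array([ 0.312, -0.219,  0.01 ]), array([ 0.303, -0.022,  0.01 ])]
```

```bash
cat >> h.py <<'E'
def plan(pos,R=None):
    s=monitor.read_state();R0=Ro.from_rotvec(s["tcp_rot"])
    print("t",round(s["time"],2),"tcp",s["tool_pos"].round(4),"travel mm",(R0.inv().apply(np.array(pos)-s["tool_pos"])*1e3).round(1),end=" ")
    if R is not None: print("rot deg",np.degrees((R0.inv()*R).as_rotvec()).round(2),end=" ")
    print("F",s["wrist_force"].round(1),"w",round(s["width"],3))
def tooldown(yaw): # tool y along part's y, part x at yaw deg; tool x = -part x
    a=np.radians(yaw);x=np.array([np.cos(a),np.sin(a),0]);y=np.array([-x[1],x[0],0]);return Ro.from_matrix(np.c_[-x,y,[0,0,-1]])
E
python3 -c "
from h import *
plan((.5635,.184,.12),tooldown(10))"
```

```text
t 0.3 tcp [0.1753 0.6516 0.2308] travel mm [-496.4 -350.6  111.1] rot deg [-4.000e-02 -1.000e-02 -2.506e+01] F [-0.1 -0.3  0.4] w 1.003
```

Request:
{"name": "jog_arm", "arguments": {"commands": [{"travel": [-35, -25, 0]}, {"travel": [-35, -25, 0]}, {"travel": [-35, -25, 0]}, {"travel": [-35, -25, 0]}, {"travel": [-35, -25, 0]}], "force": 60}}

```text
$.commands[0]: bad value
```

Request:
{"name": "jog_arm", "arguments": {"commands": [{"travel": [-35, -25, 0]}, {"travel": [-35, -25, 0]}, {"travel": [-35, -25, 0]}, {"travel": [-35, -25, 0]}, {"travel": [-35, -25, 0]}]}}

```text
$.commands[0]: bad value
```

Request:
{"name": "jog_arm", "arguments": {"commands": [{"travel": [-40, -28, 20]}, {"travel": [-40, -28, 20]}, {"rot": [0, 0, -8.5]}, {"rot": [0, 0, -8.5]}, {"rot": [0, 0, -8]}]}}

```text
$.commands[0]: bad value
```

```bash
python3 -c "
from h import *
plan((.5635,.184,.12),tooldown(10))
c=viewer.read_camera('wrist');cv2.imwrite('pics/w1.png',c['color']);np.savez('w1.npz',**{k:np.array(v) for k,v in c.items()})
plan((.5635,.184,.12),tooldown(10))"
```

```text
t 0.3 tcp [0.1753 0.6516 0.2308] travel mm [-496.4 -350.6  111.1] rot deg [-4.000e-02 -1.000e-02 -2.506e+01] F [-0.1 -0.3  0.4] w 1.003
t 0.35 tcp [0.1753 0.6516 0.2309] travel mm [-496.3 -350.7  111.1] rot deg [-3.000e-02 -1.000e-02 -2.506e+01] F [ 1.1 -0.3  0.9] w 1.003
```

View pics/w1.png

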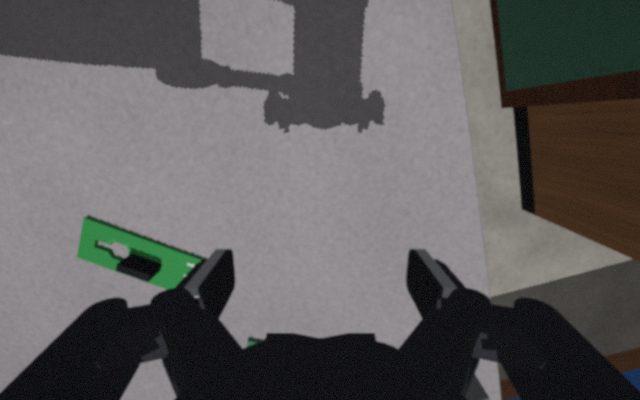

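The moves were refused because every row needs all its fields, so the arm hasn't moved. This wrist view shows the loose green template at (140,255) and the fingers at (222,270) and (420,270). I'll resend with full rows.

Request:
{"name": "jog_arm", "arguments": {"commands": [{"travel": [-35, -25, 0], "rot": [0, 0, 0], "claw": 0}, {"travel": [-35, -25, 0], "rot": [0, 0, 0], "claw": 0}, {"travel": [-35, -25, 0], "rot": [0, 0, 0], "claw": 0}, {"travel": [-35, -25, 0], "rot": [0, 0, 0], "claw": 0}, {"travel": [-35, -25, 0], "rot": [0, 0, 0], "claw": 0}], "force": 60}}

```text
time: 0.85
tool_pos: [0.3127, 0.4843, 0.2314]
tcp_rot: [0.411, 3.114, 0.0]
wrist_force: [0.3, 0.4, 0.2]
width: 1.001
grip_force: 0.0
```

Request:
{"name": "jog_arm", "arguments": {"commands": [{"travel": [-35, -25, 0], "rot": [0, 0, 0], "claw": 0}, {"travel": [-35, -25, 0], "rot": [0, 0, 0], "claw": 0}, {"travel": [-35, -25, 0], "rot": [0, 0, 0], "claw": 0}, {"travel": [-35, -25, 0], "rot": [0, 0, 0], "claw": 0}, {"travel": [-35, -25, 0], "rot": [0, 0, 0], "claw": 0}]}}

```text
time: 1.35
tool_pos: [0.4493, 0.318, 0.2316]
tcp_rot: [0.411, 3.114, 0.001]
wrist_force: [0.3, 0.2, -0.3]
width: 1.003
grip_force: 0.0
```

Request:
{"name": "jog_arm", "arguments": {"commands": [{"travel": [-35, -25, 20], "rot": [0, 0, 0], "claw": 0}, {"travel": [-35, -25, 20], "rot": [0, 0, 0], "claw": 0}, {"travel": [0, 0, 0], "rot": [0, 0, -8.5], "claw": 0}, {"travel": [0, 0, 0], "rot": [0, 0, -8.5], "claw": 0}, {"travel": [0, 0, 0], "rot": [0, 0, -8], "claw": 0}]}}

```text
time: 1.85
tool_pos: [0.5032, 0.2523, 0.191]
tcp_rot: [0.279, -3.129, 0.0]
wrist_force: [-0.0, -0.0, -0.4]
width: 1.003
grip_force: 0.0
```

```bash
python3 -c "
from h import *
plan((.5635,.184,.12),tooldown(10))
c=viewer.read_camera('wrist')
m=mask(c['color'],(105,150,60),(125,255,255));print(blobs(m,50))
print(c['R'].tolist(),c['t'])
for p in [(.529,.178,.02),(.6,.19,.02)]: print(proj(c,np.array(p)))
"
```

```text
t 1.85 tcp [0.5032 0.2523 0.191 ] travel mm [-47.3 -77.8  70.9] rot deg [-0.   -0.03  0.19] F [-0.  -0.  -0.4] w 1.003
[([229, 201, 59, 75, 2639], [259.8, 244.2])]
[[-0.17703514956521688, 0.9842031519987395, 0.0016466372304599828], [0.9483849467421394, 0.17014455674129556, 0.26761319587086785], [0.2631055845308736, 0.048938588118738136, -0.9635250209421725]] [-0.16045401 -0.54409076  0.19532595]
[249.52222447 197.16494947]
[252.89716829 256.09680418]
```

```bash
python3 -c "
from h import *
c=viewer.read_camera('wrist')
m=mask(c['color'],(100,100,30),(130,255,255))
for r in range(202,262,8):
    x=np.where(m[r,150:350])[0]+150
    if len(x): a,b=onz(c,(x[0]-.5,r),.02),onz(c,(x[-1]+.5,r),.02);print(r,x[0],x[-1],a.round(4),b.round(4),((a+b)/2).round(4))
for x in (238,248,258): 
    y=np.where(m[150:300,x])[0]+150; print(x,y[0],y[-1],onz(c,(x,y[0]-.5),.02).round(4))
"
```

```text
202 227 284 [0.5397 0.1535 0.02  ] [0.5279 0.2177 0.02  ] [0.5338 0.1856 0.02  ]
210 228 284 [0.5489 0.1556 0.02  ] [0.5372 0.2191 0.02  ] [0.543  0.1873 0.02  ]
218 229 284 [0.5582 0.1576 0.02  ] [0.5466 0.2205 0.02  ] [0.5524 0.1891 0.02  ]
226 229 284 [0.5679 0.1586 0.02  ] [0.5561 0.222  0.02  ] [0.562  0.1903 0.02  ]
234 230 285 [0.5776 0.1607 0.02  ] [0.5656 0.2246 0.02  ] [0.5716 0.1926 0.02  ]
242 231 285 [0.5873 0.1628 0.02  ] [0.5755 0.2261 0.02  ] [0.5814 0.1945 0.02  ]
250 231 285 [0.5975 0.1638 0.02  ] [0.5856 0.2276 0.02  ] [0.5915 0.1957 0.02  ]
258 232 286 [0.6076 0.166  0.02  ] [0.5956 0.2303 0.02  ] [0.6016 0.1982 0.02  ]
238 199 275 [0.5333 0.1659 0.02  ]
248 199 275 [0.5313 0.1769 0.02  ]
258 199 268 [0.5293 0.1879 0.02  ]
```

Request:
{"name": "jog_arm", "arguments": {"commands": [{"travel": [-24, -36, 25], "rot": [0, 0, -0.4], "claw": 0}, {"travel": [-23, -35, 25], "rot": [0, 0, 0], "claw": 0}, {"travel": [0, 0, 30], "rot": [0, 0, 0], "claw": 0}, {"travel": [0, 0, 30], "rot": [0, 0, 0], "claw": 0}, {"travel": [0, 0, 0], "rot": [0, 0, 0], "claw": 0}]}}

```text
time: 2.45
tool_pos: [0.5579, 0.1899, 0.0764]
tcp_rot: [0.277, -3.12, 0.003]
wrist_force: [-1.5, 0.3, -0.8]
width: 1.0
grip_force: 0.0
```

```bash
python3 -c "
from h import *
plan((.5625,.191,.003),tooldown(10.5))
c=viewer.read_camera('wrist');cv2.imwrite('pics/w2.png',c['color'])"
```

```text
t 2.45 tcp [0.5579 0.1899 0.0764] travel mm [-5.5  0.3 73.4] rot deg [-0.06 -0.55 -0.36] F [-1.5  0.3 -0.8] w 1.0
```

View pics/w2.png

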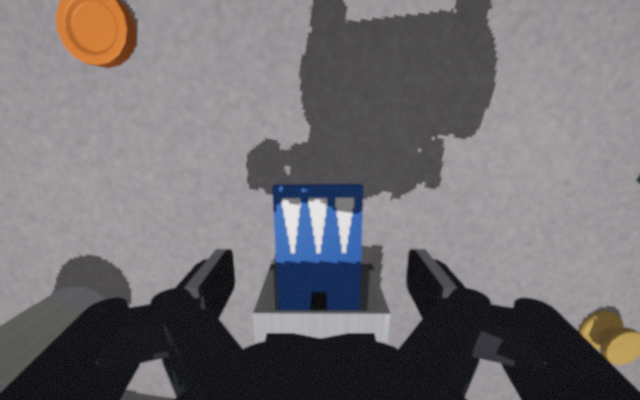

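The wrist view shows the blue tail (275–362, 185–262) centred between the pads (232 and 408), with the sleeve mouth below it at row 262. I'll descend and grip.

Request:
{"name": "jog_arm", "arguments": {"commands": [{"travel": [-5, 0, 30], "rot": [0, -0.5, -0.3], "claw": 0}, {"travel": [0, 0, 25], "rot": [0, 0, 0], "claw": 0}, {"travel": [0, 0, 18], "rot": [0, 0, 0], "claw": 0}, {"travel": [0, 0, 0], "rot": [0, 0, 0], "claw": 0}, {"travel": [0, 0, 0], "rot": [0, 0, 0], "claw": 0}]}}

```text
time: 3.0
tool_pos: [0.5682, 0.1931, 0.0101]
tcp_rot: [-0.29, 3.117, 0.002]
wrist_force: [-0.1, -0.2, 0.2]
width: 0.997
grip_force: 0.0
```

Request:
{"name": "jog_arm", "arguments": {"commands": [{"travel": [0, 0, 0], "rot": [0, 0, 0], "claw": 100}, {"travel": [0, 0, 0], "rot": [0, 0, 0], "claw": 100}, {"travel": [0, 0, 0], "rot": [0, 0, 0], "claw": 100}, {"travel": [0, 0, 0], "rot": [0, 0, 0], "claw": 100}, {"travel": [0, 0, 0], "rot": [0, 0, 0], "claw": 100}]}}

```text
time: 3.5
tool_pos: [0.5687, 0.1929, 0.0105]
tcp_rot: [-0.29, 3.116, 0.002]
wrist_force: [-1.3, -0.5, 6.4]
width: 0.716
grip_force: 63.5
```

```bash
python3 -c "
from h import *
plan((.5625,.191,.003),tooldown(10.5))"
```

```text
t 3.5 tcp [0.5687 0.1929 0.0105] travel mm [ 6.6 -0.7  7.5] rot deg [0.02 0.7  0.13] F [-1.3 -0.5  6.4] w 0.716
```

The grip sits about 7 mm higher than planned, so I'll reopen, go lower and grip again.

Request:
{"name": "jog_arm", "arguments": {"commands": [{"travel": [0, 0, 0], "rot": [0, 0, 0], "claw": 30}, {"travel": [0, 0, 0], "rot": [0, 0, 0], "claw": 30}, {"travel": [3, 0, 4], "rot": [0, 0.7, 0], "claw": 30}, {"travel": [3, 0, 4], "rot": [0, 0, 0], "claw": 30}, {"travel": [0, 0, 0], "rot": [0, 0, 0], "claw": 30}]}}

```text
time: 4.0
tool_pos: [0.5596, 0.1908, -0.0011]
tcp_rot: [0.291, -3.122, 0.001]
wrist_force: [-0.6, -0.2, -1.2]
width: 0.882
grip_force: 0.0
```

Request:
{"name": "jog_arm", "arguments": {"commands": [{"travel": [0, 0, 0], "rot": [0, 0, 0], "claw": 110}, {"travel": [0, 0, 0], "rot": [0, 0, 0], "claw": 110}, {"travel": [0, 0, 0], "rot": [0, 0, 0], "claw": 110}, {"travel": [0, 0, 0], "rot": [0, 0, 0], "claw": 110}, {"travel": [0, 0, 0], "rot": [0, 0, 0], "claw": 110}]}}

```text
time: 4.5
tool_pos: [0.561, 0.1912, 0.0002]
tcp_rot: [0.291, -3.124, 0.001]
wrist_force: [-1.6, -0.7, 0.9]
width: 0.73
grip_force: 64.6
```

```bash
python3 -c "
from h import *
plan((.5625,.191,.003),tooldown(10.5))"
```

```text
t 4.5 tcp [5.610e-01 1.912e-01 2.000e-04] travel mm [-1.4 -0.5 -2.8] rot deg [-0.   -0.22  0.14] F [-1.6 -0.7  0.9] w 0.73
```

Request:
{"name": "jog_arm", "arguments": {"commands": [{"travel": [5, 0, -1], "rot": [0, 0, 0], "claw": 110}, {"travel": [15, 0, 0], "rot": [0, 0, 0], "claw": 110}, {"travel": [18, 0, 0], "rot": [0, 0, 0], "claw": 110}, {"travel": [18, 0, 0], "rot": [0, 0, 0], "claw": 110}, {"travel": [18, 0, 0], "rot": [0, 0, 0], "claw": 110}]}}

```text
time: 5.0
tool_pos: [0.4876, 0.1774, 0.0012]
tcp_rot: [0.291, -3.125, 0.0]
wrist_force: [-0.3, 0.4, -3.0]
width: 0.733
grip_force: 65.6
```

Request:
{"name": "jog_arm", "arguments": {"commands": [{"travel": [18, 0, 0], "rot": [0, 0, 0], "claw": 110}, {"travel": [18, 0, 0], "rot": [0, 0, 0], "claw": 110}, {"travel": [18, 0, 0], "rot": [0, 0, 0], "claw": 110}, {"travel": [13, 0, 0], "rot": [0, 0, 0], "claw": 110}, {"travel": [0, 0, 0], "rot": [0, 0, 0], "claw": 110}]}}

```text
time: 5.5
tool_pos: [0.42, 0.1646, 0.001]
tcp_rot: [0.291, -3.122, 0.001]
wrist_force: [-0.4, 0.2, -1.7]
width: 0.734
grip_force: 65.6
```

```bash
python3 -c "
from h import *
plan((.5610-.14*.983,.1912-.14*.182,.003),tooldown(10.5))
t,s=viewer.read_camera('top'),viewer.read_camera('side')
a=cv2.resize(t['color'][140:290,200:340],None,fx=3.5,fy=3.5);b=cv2.resize(s['color'][140:240,240:380],None,fx=2,fy=2)
o=np.zeros((525,490+280,3),np.uint8);o[:,:490]=np.clip(a*1.5,0,255);o[:200,490:]=b;cv2.imwrite('pics/out.png',o)"
```

```text
t 5.5 tcp [0.42   0.1646 0.001 ] travel mm [-3.5  0.5 -2. ] rot deg [-0.02 -0.35  0.16] F [-0.4  0.2 -1.7] w 0.734
```

View pics/out.png

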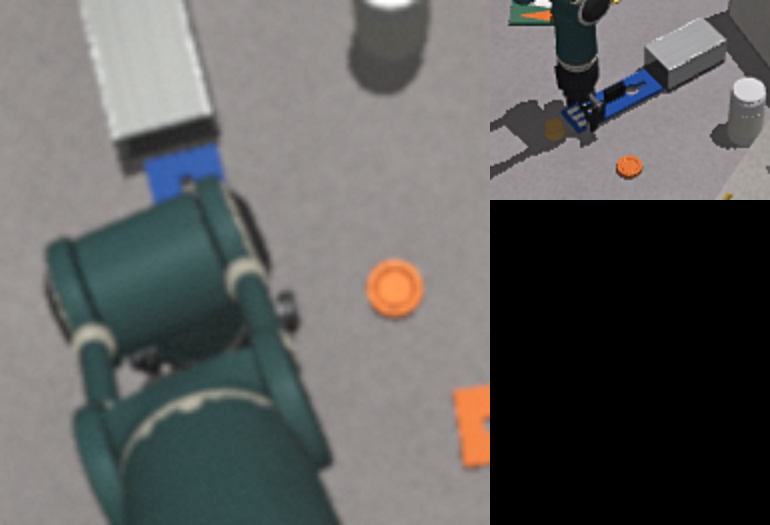

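The template is free of the sleeve: in the side inset its head at (655,80) is clear of the mouth. The keyhole and rib are visible. I'll lift it, move it left and set it down.

Request:
{"name": "jog_arm", "arguments": {"commands": [{"travel": [0, 0, -15], "rot": [0, 0, 0], "claw": 110}, {"travel": [0, 0, -20], "rot": [0, 0, 0], "claw": 110}, {"travel": [0, 20, 0], "rot": [0, 0, 0], "claw": 110}, {"travel": [0, 30, 0], "rot": [0, 0, 0], "claw": 110}, {"travel": [0, 30, 0], "rot": [0, 0, 0], "claw": 110}]}}

```text
time: 6.1
tool_pos: [0.4097, 0.2452, 0.0376]
tcp_rot: [0.289, -3.127, -0.001]
wrist_force: [-0.2, 0.3, -2.3]
width: 0.73
grip_force: 66.0
```

Request:
{"name": "jog_arm", "arguments": {"commands": [{"travel": [0, 25, 0], "rot": [0, 0, 0], "claw": 110}, {"travel": [0, 15, 0], "rot": [0, 0, 0], "claw": 110}, {"travel": [0, 0, 10], "rot": [0, 0, 0], "claw": 110}, {"travel": [0, 0, 10], "rot": [0, 0, 0], "claw": 110}, {"travel": [0, 0, 0], "rot": [0, 0, 0], "claw": 110}]}}

```text
time: 6.6
tool_pos: [0.3988, 0.2812, 0.0144]
tcp_rot: [0.29, -3.12, 0.005]
wrist_force: [-0.5, 0.5, -1.5]
width: 0.727
grip_force: 66.0
```

Request:
{"name": "jog_arm", "arguments": {"commands": [{"travel": [0, 0, 7], "rot": [0, 0, 0], "claw": 110}, {"travel": [0, 0, 7], "rot": [0, 0, 0], "claw": 110}, {"travel": [0, 0, 0], "rot": [0, 0, 0], "claw": 110}, {"travel": [0, 0, 0], "rot": [0, 0, 0], "claw": 110}, {"travel": [0, 0, 0], "rot": [0, 0, 0], "claw": 110}]}}

```text
time: 7.1
tool_pos: [0.4008, 0.2832, 0.003]
tcp_rot: [0.291, -3.125, 0.0]
wrist_force: [0.4, -0.4, -2.0]
width: 0.733
grip_force: 66.0
```

```bash
python3 -c "
from h import *
plan((.40,.28,-.006),tooldown(10.5))
s=viewer.read_camera('side')
a=cv2.resize(s['color'][130:230,200:340],None,fx=5,fy=5,interpolation=cv2.INTER_CUBIC)
cv2.imwrite('pics/put.png',a)"
```

```text
t 7.1 tcp [0.4008 0.2832 0.003 ] travel mm [ 1.3 -3.   9. ] rot deg [ 0.01 -0.17  0.13] F [ 0.4 -0.4 -2. ] w 0.733
```

View pics/put.png

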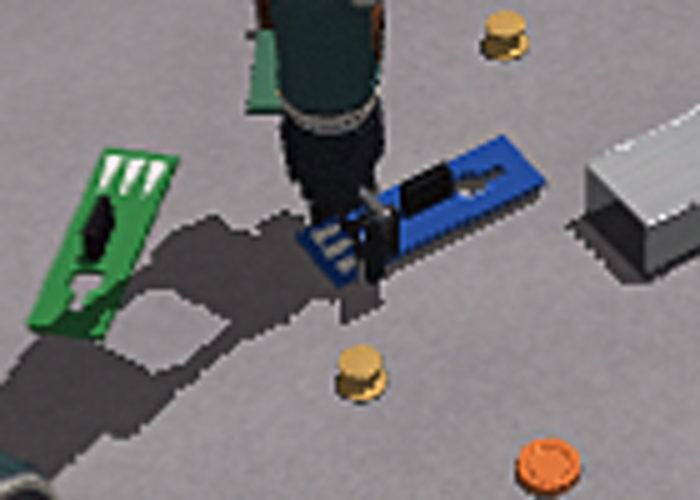

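The template is held level over clear bench (crop (420,210)), away from the knob at (360,375). I'll lower it gently.

Request:
{"name": "jog_arm", "arguments": {"commands": [{"travel": [0, 0, 3], "rot": [0, 0, 0], "claw": 110}, {"travel": [0, 0, 3], "rot": [0, 0, 0], "claw": 110}, {"travel": [0, 0, 2], "rot": [0, 0, 0], "claw": 110}, {"travel": [0, 0, 0], "rot": [0, 0, 0], "claw": 110}, {"travel": [0, 0, 0], "rot": [0, 0, 0], "claw": 110}]}}

```text
time: 7.65
tool_pos: [0.4003, 0.2831, -0.0054]
tcp_rot: [0.291, -3.124, 0.001]
wrist_force: [-0.1, 0.3, -3.2]
width: 0.73
grip_force: 66.0
```

Request:
{"name": "jog_arm", "arguments": {"commands": [{"travel": [0, 0, 2], "rot": [0, 0, 0], "claw": 110}, {"travel": [0, 0, 0], "rot": [0, 0, 0], "claw": 110}, {"travel": [0, 0, 0], "rot": [0, 0, 0], "claw": 110}, {"travel": [0, 0, 0], "rot": [0, 0, 0], "claw": 110}, {"travel": [0, 0, 0], "rot": [0, 0, 0], "claw": 110}]}}

```text
time: 8.15
tool_pos: [0.4004, 0.2832, -0.0055]
tcp_rot: [0.291, -3.124, 0.001]
wrist_force: [-6.1, -3.7, 14.5]
width: 0.732
grip_force: 75.2
```

Request:
{"name": "jog_arm", "arguments": {"commands": [{"travel": [0, 0, 0], "rot": [0, 0, 0], "claw": 40}, {"travel": [0, 0, 0], "rot": [0, 0, 0], "claw": 20}, {"travel": [0, 0, -2], "rot": [0, 0, 0], "claw": 0}, {"travel": [0, 0, 0], "rot": [0, 0, 0], "claw": 0}, {"travel": [0, 0, 0], "rot": [0, 0, 0], "claw": 0}]}}

```text
time: 8.65
tool_pos: [0.4005, 0.2832, -0.0052]
tcp_rot: [0.291, -3.125, 0.0]
wrist_force: [0.0, -0.0, -0.5]
width: 0.998
grip_force: 0.0
```

Request:
{"name": "jog_arm", "arguments": {"commands": [{"travel": [0, 0, -30], "rot": [0, 0, 0], "claw": 0}, {"travel": [0, 0, -40], "rot": [0, 0, 0], "claw": 0}, {"travel": [0, 0, -40], "rot": [0, 0, 0], "claw": 0}, {"travel": [0, 0, -40], "rot": [0, 0, 0], "claw": 0}, {"travel": [0, 0, 0], "rot": [0, 0, 0], "claw": 0}]}}

```text
time: 9.15
tool_pos: [0.4051, 0.2859, 0.1514]
tcp_rot: [-0.291, 3.121, 0.008]
wrist_force: [0.6, 1.3, -0.0]
width: 1.001
grip_force: 0.0
```

```bash
python3 -c "
from h import *
c=viewer.read_camera('wrist');cv2.imwrite('pics/w3.png',c['color'])
for r in range(10,390,1): pass
m=mask(c['color'],(105,130,40),(125,255,255));print(blobs(m,50))
k=cv2.morphologyEx(m,cv2.MORPH_CLOSE,np.ones((5,5)))
f=max(cv2.findContours(k,cv2.RETR_EXTERNAL,cv2.CHAIN_APPROX_NONE)[0],key=cv2.contourArea)
for p in cv2.boxPoints(cv2.minAreaRect(f)): print(p,onz(c,p,.008).round(4))
plan((.468,.296,.15),tooldown(10.5))"
```

```text
[([288, 157, 63, 172, 7385], [316.3, 246.5])]
[288. 157.] [0.3769 0.2504 0.008 ]
[350. 157.] [0.3657 0.3102 0.008 ]
[350. 328.] [0.561  0.3528 0.008 ]
[288. 328.] [0.5741 0.2811 0.008 ]
t 9.2 tcp [0.4034 0.2848 0.1484] travel mm [-65.5  -1.   -1.4] rot deg [0.16 0.22 0.15] F [-0.2 -0.3  0.3] w 1.005
```

View pics/w3.png

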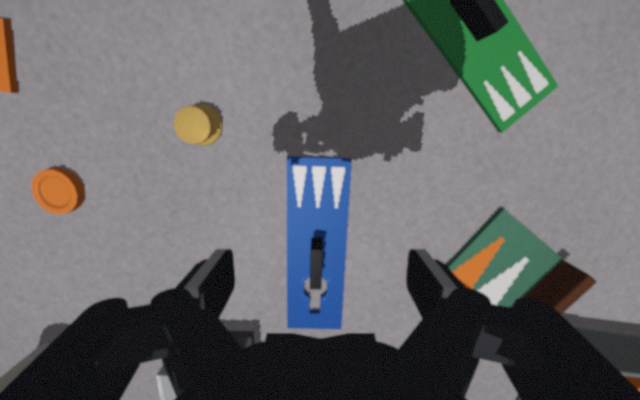

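The wrist view shows the template lying flat and free (288–350, 157–328), rib at (316,262) and opening at (315,286). The measured length is 199.7 mm and the yaw is 10.6°. Now I'll take the rib.

Request:
{"name": "jog_arm", "arguments": {"commands": [{"travel": [-37, 1, 20], "rot": [0, 0.2, 0.1], "claw": 0}, {"travel": [-35, 1, 20], "rot": [0, 0, 0], "claw": 0}, {"travel": [0, 0, 30], "rot": [0, 0, 0], "claw": 0}, {"travel": [0, 0, 20], "rot": [0, 0, 0], "claw": 0}, {"travel": [0, 0, 0], "rot": [0, 0, 0], "claw": 0}]}}

```text
time: 9.7
tool_pos: [0.4666, 0.2958, 0.0487]
tcp_rot: [0.287, -3.111, 0.008]
wrist_force: [-0.4, -0.7, -1.3]
width: 1.004
grip_force: 0.0
```

```bash
python3 -c "
from h import *
plan((.4744,.2996,.011),tooldown(10.6))
c=viewer.read_camera('wrist')
m=mask(c['color'],(0,0,0),(180,255,45));m[:,:240]=0;m[:,400:]=0
print([b for b in blobs(m,50)])
b=mask(c['color'],(105,130,40),(125,255,255))
for r in range(100,330,20):
    x=np.where(b[r,240:400])[0]+240
    if len(x): print(r,x[0],x[-1],((onz(c,(x[0]-.5,r),.008)+onz(c,(x[-1]+.5,r),.008))/2).round(4))
"
```

```text
t 9.7 tcp [0.4666 0.2958 0.0487] travel mm [-9.   2.5 37.6] rot deg [-0.21 -1.   -0.07] F [-0.4 -0.7 -1.3] w 1.004
[([309, 212, 19, 40, 630], [318.5, 230.5]), ([240, 334, 160, 66, 9673], [319.6, 369.1])]
100 270 373 [0.3857 0.2825 0.008 ]
120 270 372 [0.3972 0.2843 0.008 ]
140 270 371 [0.4091 0.2862 0.008 ]
160 270 369 [0.4214 0.2879 0.008 ]
180 270 368 [0.4341 0.2899 0.008 ]
200 271 366 [0.4473 0.292  0.008 ]
220 271 364 [0.4609 0.2938 0.008 ]
240 272 363 [0.475  0.2964 0.008 ]
260 272 361 [0.4897 0.2984 0.008 ]
280 272 360 [0.505  0.3008 0.008 ]
300 273 359 [0.5208 0.3037 0.008 ]
320 273 357 [0.5375 0.306  0.008 ]
```

Request:
{"name": "jog_arm", "arguments": {"commands": [{"travel": [-6, 0.5, 15], "rot": [0, -0.5, 0], "claw": 0}, {"travel": [0, 0, 10], "rot": [0, 0, 0], "claw": 0}, {"travel": [0, 0, 5], "rot": [0, 0, 0], "claw": 0}, {"travel": [0, 0, 0], "rot": [0, 0, 0], "claw": 0}, {"travel": [0, 0, 0], "rot": [0, 0, 0], "claw": 0}]}}

```text
time: 10.25
tool_pos: [0.4766, 0.3001, 0.0248]
tcp_rot: [-0.289, 3.126, 0.001]
wrist_force: [-0.2, 0.2, -0.1]
width: 1.0
grip_force: 0.0
```

```bash
python3 -c "
from h import *
plan((.4744,.298,.011),tooldown(10.2))
c=viewer.read_camera('wrist')
b=mask(c['color'],(105,130,40),(125,255,255))
for r in range(60,330,30):
    x=np.where(b[r,240:400])[0]+240
    if len(x): print(r,x[0],x[-1],((onz(c,(x[0]-.5,r),.008)+onz(c,(x[-1]+.5,r),.008))/2).round(4))
m=mask(c['color'],(0,0,0),(180,255,45));m[:,:240]=0;m[:,400:]=0
print([b for b in blobs(m,50)])
"
```

```text
t 10.25 tcp [0.4766 0.3001 0.0248] travel mm [ 2.6 -1.6 13.8] rot deg [0.01 0.12 0.35] F [-0.2  0.2 -0.1] w 1.0
60 255 379 [0.3797 0.2814 0.008 ]
90 255 377 [0.3939 0.2835 0.008 ]
120 256 374 [0.4087 0.2856 0.008 ]
150 257 372 [0.4243 0.2882 0.008 ]
180 257 370 [0.4407 0.2906 0.008 ]
210 258 368 [0.458  0.2934 0.008 ]
240 260 364 [0.4764 0.2961 0.008 ]
270 261 362 [0.496  0.2993 0.008 ]
300 262 360 [0.5168 0.3027 0.008 ]
[([300, 206, 24, 73, 1499], [312.0, 239.7]), ([240, 335, 160, 65, 9676], [319.6, 369.0])]
```

Request:
{"name": "jog_arm", "arguments": {"commands": [{"travel": [2, -3.5, 8], "rot": [0, 0, 1.6], "claw": 0}, {"travel": [0, 0, 5], "rot": [0, 0, 0], "claw": 0}, {"travel": [0, 0, 0], "rot": [0, 0, 0], "claw": 100}, {"travel": [0, 0, 0], "rot": [0, 0, 0], "claw": 180}, {"travel": [0, 0, 0], "rot": [0, 0, 0], "claw": 255}], "force": 80}}

```text
time: 10.8
tool_pos: [0.4753, 0.2962, 0.0114]
tcp_rot: [-0.245, 3.13, 0.0]
wrist_force: [0.4, 0.1, 0.1]
width: 0.514
grip_force: 0.0
```

Request:
{"name": "jog_arm", "arguments": {"commands": [{"travel": [0, 0, 0], "rot": [0, 0, 0], "claw": 255}, {"travel": [0, 0, 0], "rot": [0, 0, 0], "claw": 255}, {"travel": [0, 0, 0], "rot": [0, 0, 0], "claw": 255}, {"travel": [0, 0, 0], "rot": [0, 0, 0], "claw": 255}, {"travel": [0, 0, 0], "rot": [0, 0, 0], "claw": 255}]}}

```text
time: 11.3
tool_pos: [0.4756, 0.2964, 0.0118]
tcp_rot: [-0.245, 3.129, 0.001]
wrist_force: [0.3, 0.2, 3.1]
width: 0.127
grip_force: 79.6
```

```bash
python3 -c "
from h import *
plan((.4744,.2960,.011),tooldown(9))
c=viewer.read_camera('wrist')
b=mask(c['color'],(105,130,40),(125,255,255))
for r in range(60,330,30):
    x=np.where(b[r,200:440])[0]+200
    if len(x): print(r,x[0],x[-1],((onz(c,(x[0]-.5,r),.008)+onz(c,(x[-1]+.5,r),.008))/2).round(4))
"
```

```text
t 11.3 tcp [0.4756 0.2964 0.0118] travel mm [ 1.2 -0.2  0.8] rot deg [ 0.02  0.15 -0.05] F [0.3 0.2 3.1] w 0.127
60 252 388 [0.3804 0.2823 0.008 ]
90 254 386 [0.3934 0.2843 0.008 ]
120 256 385 [0.407  0.2867 0.008 ]
150 258 383 [0.4212 0.289  0.008 ]
180 259 381 [0.4363 0.2911 0.008 ]
210 261 380 [0.4522 0.2939 0.008 ]
240 263 378 [0.4691 0.2965 0.008 ]
270 265 376 [0.487  0.2993 0.008 ]
```

The rib is gripped (79.6 N). I'll lift it, carry it over toward the board's left side, then tilt.

Request:
{"name": "jog_arm", "arguments": {"commands": [{"travel": [0, 0, -20], "rot": [0, 0, 0], "claw": 255}, {"travel": [0, 0, -40], "rot": [0, 0, 0], "claw": 255}, {"travel": [0, 0, -40], "rot": [0, 0, 0], "claw": 255}, {"travel": [0, 0, -45], "rot": [0, 0, 0], "claw": 255}, {"travel": [0, 0, -45], "rot": [0, 0, 0], "claw": 255}]}}

```text
time: 11.85
tool_pos: [0.4737, 0.2954, 0.2015]
tcp_rot: [0.245, -3.131, 0.002]
wrist_force: [0.5, 0.7, -2.2]
width: 0.123
grip_force: 78.7
```

```bash
cat >> h.py <<'E'
def boardR(yaw):
    a=np.radians(yaw);h=np.array([np.cos(a),np.sin(a),0]);y=np.array([-h[1],h[0],0]);k=np.sqrt(.5);x=k*h+[0,0,k];return np.c_[x,y,np.cross(x,y)]
def toolboard(yaw):
    B=boardR(yaw);return Ro.from_matrix(np.c_[-B[:,0],B[:,1],-B[:,2]])
E
python3 -c "
from h import *
plan((.512,-.109,.22),toolboard(16.3));plan((.512,-.109,.22),tooldown(16.3));print(monitor.read_state()['q'])
"
```

```text
t 11.85 tcp [0.4737 0.2954 0.2015] travel mm [  25.  -405.5  -18.1] rot deg [ -2.94 -44.99  -6.95] F [ 0.5  0.7 -2.2] w 0.123
t 11.85 tcp [0.4737 0.2954 0.2015] travel mm [  25.  -405.5  -18.1] rot deg [-0.05 -0.05 -7.35] F [ 0.5  0.7 -2.2] w 0.123
[ 5.13363981e-01  6.58126714e-02  1.88904892e+00 -6.12076895e-04
  1.18786949e+00 -1.21332336e+00]
```

Request:
{"name": "jog_arm", "arguments": {"commands": [{"travel": [3, -40, -2], "rot": [0, 0, 0], "claw": 255}, {"travel": [3, -45, -2], "rot": [0, 0, 0], "claw": 255}, {"travel": [3, -45, -2], "rot": [0, 0, 0], "claw": 255}, {"travel": [3, -45, -2], "rot": [0, 0, 0], "claw": 255}, {"travel": [3, -45, -2], "rot": [0, 0, 0], "claw": 255}]}}

```text
time: 12.35
tool_pos: [0.4932, 0.0747, 0.2104]
tcp_rot: [-0.246, 3.132, 0.0]
wrist_force: [0.7, -0.3, -1.7]
width: 0.127
grip_force: 78.9
```

Request:
{"name": "jog_arm", "arguments": {"commands": [{"travel": [3, -45, -2], "rot": [0, 0, 0], "claw": 255}, {"travel": [3, -45, -2], "rot": [0, 0, 0], "claw": 255}, {"travel": [3, -45, -2], "rot": [0, 0, 0], "claw": 255}, {"travel": [1, -40, -2], "rot": [0, 0, 0], "claw": 255}, {"travel": [0, -10, 0], "rot": [0, 0, -7], "claw": 255}]}}

```text
time: 12.85
tool_pos: [0.5127, -0.1117, 0.2186]
tcp_rot: [-0.434, 3.111, -0.002]
wrist_force: [0.8, 0.5, -2.9]
width: 0.126
grip_force: 79.1
```

```bash
python3 -c "
from h import *
plan((.512,-.109,.20),toolboard(16.3));print(monitor.read_state()['q'])
"
```

```text
t 12.85 tcp [ 0.5127 -0.1117  0.2186] travel mm [-0.   2.8 18.6] rot deg [ -0.24 -44.97  -0.38] F [ 0.8  0.5 -2.9] w 0.126
[-2.61418325e-01 -1.34082992e-02  1.93795348e+00 -9.19212333e-04
  1.21597746e+00 -2.10889002e+00]
```

```bash
python3 -c "
from h import *
s=monitor.read_state();q=s['q']
f=lambda q:Ro.from_euler('ZYZYZ',[q[0],q[1]+q[2],q[3],q[4],q[5]])
print(np.degrees((Ro.from_rotvec(s['tcp_rot']).inv()*f(q)).as_rotvec()))
off=f(q).inv()*Ro.from_rotvec(s['tcp_rot'])
T=toolboard(16.3)
for q1 in (-.25,-.45):
  for p in (1.4,1.6,1.9,2.1):
    w=(Ro.from_euler('ZY',[q1,p]).inv()*T*off.inv()).as_euler('ZYZ');print(q1,p,w.round(2))
"
```

```text
Traceback (most recent call last):
  File "scipy/spatial/transform/_rotation.pyx", line 1413, in scipy.spatial.transform._rotation.Rotation.from_euler
ValueError: Expected axis specification to be a non-empty string of upto 3 characters, got ZYZYZ
```

```bash
python3 -c "
from h import *
s=monitor.read_state();q=s['q']
f=lambda q:Ro.from_euler('ZY',[q[0],q[1]+q[2]])*Ro.from_euler('ZYZ',q[3:])
R=Ro.from_rotvec(s['tcp_rot'])
off=f(q).inv()*R
print(np.degrees(off.as_rotvec()))
T=toolboard(16.3)
for q1 in (-.25,-.45):
  for p in (1.4,1.6,1.9,2.1):
    w=(Ro.from_euler('ZY',[q1,p]).inv()*T*off.inv()).as_euler('ZYZ');print(q1,p,w.round(2))
"
```

```text
[-3.11871881e-15 -1.29440630e-14  9.00000000e+01]
-0.25 1.4 [ 0.42  1.07 -2.18]
-0.25 1.6 [ 0.48  0.89 -2.28]
-0.25 1.9 [ 0.65  0.64 -2.52]
-0.25 2.1 [ 0.87  0.49 -2.78]
-0.45 1.4 [ 0.54  1.16 -2.37]
-0.45 1.6 [ 0.6   0.99 -2.5 ]
-0.45 1.9 [ 0.76  0.76 -2.74]
-0.45 2.1 [ 0.94  0.63 -2.98]
```

Working out the wrist from the joint readings, the board pose in this grasp would need q6 ≈ -3.2, which is out of range. The rib has to be held half a turn round. I'll take the template back to the clear patch, set it down, turn the tool 180° and take the rib again.

Request:
{"name": "jog_arm", "arguments": {"commands": [{"travel": [0, 20, 0], "rot": [0, 0, 7], "claw": 255}, {"travel": [-3, 45, 2], "rot": [0, 0, 0], "claw": 255}, {"travel": [-3, 45, 2], "rot": [0, 0, 0], "claw": 255}, {"travel": [-3, 45, 2], "rot": [0, 0, 0], "claw": 255}, {"travel": [-3, 45, 2], "rot": [0, 0, 0], "claw": 255}]}}

```text
time: 13.35
tool_pos: [0.4903, 0.0923, 0.2102]
tcp_rot: [-0.244, 3.132, 0.0]
wrist_force: [0.7, 0.8, -3.0]
width: 0.124
grip_force: 79.1
```

Request:
{"name": "jog_arm", "arguments": {"commands": [{"travel": [-3, 45, 2], "rot": [0, 0, 0], "claw": 255}, {"travel": [-3, 45, 2], "rot": [0, 0, 0], "claw": 255}, {"travel": [-3, 45, 2], "rot": [0, 0, 0], "claw": 255}, {"travel": [-2, 45, 2], "rot": [0, 0, 0], "claw": 255}, {"travel": [0, 20, 0], "rot": [0, 0, 0], "claw": 255}]}}

```text
time: 13.85
tool_pos: [0.4696, 0.2934, 0.2018]
tcp_rot: [0.249, -3.131, -0.001]
wrist_force: [0.2, -0.4, -1.8]
width: 0.124
grip_force: 79.2
```

```bash
python3 -c "
from h import *
plan((.475,.296,.0125),tooldown(9))
"
```

```text
t 13.85 tcp [0.4696 0.2934 0.2018] travel mm [ -5.9   1.6 189.3] rot deg [ 0.03 -0.03  0.09] F [ 0.2 -0.4 -1.8] w 0.124
```

Request:
{"name": "jog_arm", "arguments": {"commands": [{"travel": [-5, 1, 45], "rot": [0, 0, 0], "claw": 255}, {"travel": [0, 0, 45], "rot": [0, 0, 0], "claw": 255}, {"travel": [0, 0, 40], "rot": [0, 0, 0], "claw": 255}, {"travel": [0, 0, 35], "rot": [0, 0, 0], "claw": 255}, {"travel": [0, 0, 10], "rot": [0, 0, 0], "claw": 255}]}}

```text
time: 14.35
tool_pos: [0.4716, 0.2896, 0.0228]
tcp_rot: [0.244, -3.124, 0.007]
wrist_force: [-0.3, 0.1, -2.8]
width: 0.124
grip_force: 79.0
```

Request:
{"name": "jog_arm", "arguments": {"commands": [{"travel": [0, 0, 8], "rot": [0, 0, 0], "claw": 255}, {"travel": [0, 0, 4], "rot": [0, 0, 0], "claw": 255}, {"travel": [0, 0, 0], "rot": [0, 0, 0], "claw": 255}, {"travel": [0, 0, 0], "rot": [0, 0, 0], "claw": 255}, {"travel": [0, 0, 0], "rot": [0, 0, 0], "claw": 255}]}}

```text
time: 14.85
tool_pos: [0.4776, 0.2927, 0.018]
tcp_rot: [-0.245, 3.128, 0.002]
wrist_force: [0.3, -0.1, -2.3]
width: 0.122
grip_force: 79.1
```

Request:
{"name": "jog_arm", "arguments": {"commands": [{"travel": [0, 0, 3], "rot": [0, 0, 0], "claw": 255}, {"travel": [0, 0, 2], "rot": [0, 0, 0], "claw": 255}, {"travel": [0, 0, 1], "rot": [0, 0, 0], "claw": 255}, {"travel": [0, 0, 0], "rot": [0, 0, 0], "claw": 255}, {"travel": [0, 0, 0], "rot": [0, 0, 0], "claw": 255}]}}

```text
time: 15.35
tool_pos: [0.4768, 0.2923, 0.0117]
tcp_rot: [-0.245, 3.13, 0.001]
wrist_force: [-2.8, -2.5, 7.8]
width: 0.123
grip_force: 80.8
```

Request:
{"name": "jog_arm", "arguments": {"commands": [{"travel": [0, 0, 0], "rot": [0, 0, 0], "claw": 200}, {"travel": [0, 0, 0], "rot": [0, 0, 0], "claw": 100}, {"travel": [0, 0, 0], "rot": [0, 0, 0], "claw": 0}, {"travel": [0, 0, 0], "rot": [0, 0, 0], "claw": 0}, {"travel": [0, 0, 0], "rot": [0, 0, 0], "claw": 0}]}}

```text
time: 15.85
tool_pos: [0.4763, 0.2921, 0.0102]
tcp_rot: [-0.245, 3.131, 0.0]
wrist_force: [-0.1, 0.2, -1.0]
width: 0.883
grip_force: 0.0
```

Request:
{"name": "jog_arm", "arguments": {"commands": [{"travel": [0, 0, -40], "rot": [0, 0, 0], "claw": 0}, {"travel": [0, 0, -40], "rot": [0, 0, 0], "claw": 0}, {"travel": [0, 0, -20], "rot": [0, 0, 8.5], "claw": 0}, {"travel": [0, 0, 0], "rot": [0, 0, 8.5], "claw": 0}, {"travel": [0, 0, 0], "rot": [0, 0, 8.5], "claw": 0}]}}

```text
time: 16.35
tool_pos: [0.4771, 0.2926, 0.1119]
tcp_rot: [0.461, 3.104, 0.003]
wrist_force: [1.8, 0.8, 0.3]
width: 1.003
grip_force: 0.0
```

```bash
python3 -c "
from h import *
plan((.475,.296,.11),tooldown(189));print(monitor.read_state()['q'])
"
```

```text
t 16.35 tcp [0.4771 0.2926 0.1119] travel mm [3.  2.7 1.9] rot deg [ 3.2000e-01 -1.5000e-01  1.5409e+02] F [1.8 0.8 0.3] w 1.003
[ 5.05924430e-01  1.49911388e-01  1.97370443e+00 -6.84983062e-04
  1.01357549e+00 -7.69424524e-01]
```

154° to go: 18 rows.

Request:
{"name": "jog_arm", "arguments": {"commands": [{"travel": [0, 0, 0], "rot": [0, 0, 8.55], "claw": 0}, {"travel": [0, 0, 0], "rot": [0, 0, 8.55], "claw": 0}, {"travel": [0, 0, 0], "rot": [0, 0, 8.55], "claw": 0}, {"travel": [0, 0, 0], "rot": [0, 0, 8.55], "claw": 0}, {"travel": [0, 0, 0], "rot": [0, 0, 8.55], "claw": 0}]}}

```text
time: 16.85
tool_pos: [0.4761, 0.292, 0.1102]
tcp_rot: [1.562, 2.724, 0.001]
wrist_force: [-1.2, -0.6, 0.8]
width: 1.0
grip_force: 0.0
```

Request:
{"name": "jog_arm", "arguments": {"commands": [{"travel": [0, 0, 0], "rot": [0, 0, 8.55], "claw": 0}, {"travel": [0, 0, 0], "rot": [0, 0, 8.55], "claw": 0}, {"travel": [0, 0, 0], "rot": [0, 0, 8.55], "claw": 0}, {"travel": [0, 0, 0], "rot": [0, 0, 8.55], "claw": 0}, {"travel": [0, 0, 0], "rot": [0, 0, 8.55], "claw": 0}]}}

```text
time: 17.35
tool_pos: [0.4761, 0.292, 0.1102]
tcp_rot: [2.448, 1.968, 0.002]
wrist_force: [-0.7, -0.4, 0.5]
width: 0.997
grip_force: 0.0
```

Request:
{"name": "jog_arm", "arguments": {"commands": [{"travel": [0, 0, 0], "rot": [0, 0, 8.55], "claw": 0}, {"travel": [0, 0, 0], "rot": [0, 0, 8.55], "claw": 0}, {"travel": [0, 0, 0], "rot": [0, 0, 8.55], "claw": 0}, {"travel": [0, 0, 0], "rot": [0, 0, 8.55], "claw": 0}, {"travel": [0, 0, 0], "rot": [0, 0, 8.55], "claw": 0}]}}

```text
time: 17.85
tool_pos: [0.4761, 0.292, 0.1102]
tcp_rot: [2.997, 0.94, 0.002]
wrist_force: [-0.1, -1.1, 0.4]
width: 0.999
grip_force: 0.0
```

Request:
{"name": "jog_arm", "arguments": {"commands": [{"travel": [0, 0, 0], "rot": [0, 0, 8.55], "claw": 0}, {"travel": [0, 0, 0], "rot": [0, 0, 8.55], "claw": 0}, {"travel": [0, 0, 0], "rot": [0, 0, 8.55], "claw": 0}, {"travel": [0, 0, 0], "rot": [0, 0, 0], "claw": 0}, {"travel": [0, 0, 0], "rot": [0, 0, 0], "claw": 0}]}}

```text
time: 18.35
tool_pos: [0.4762, 0.292, 0.1102]
tcp_rot: [-3.13, -0.267, -0.002]
wrist_force: [-0.2, -0.1, 0.1]
width: 1.005
grip_force: 0.0
```

```bash
python3 -c "
from h import *
c=viewer.read_camera('wrist')
b=mask(c['color'],(105,130,40),(125,255,255))
print(blobs(b,50))
P=[]
for r in range(60,340,20):
    x=np.where(b[r,200:440])[0]+200
    if len(x)>20: p=(onz(c,(x[0]-.5,r),.008)+onz(c,(x[-1]+.5,r),.008))/2;P.append(p);print(r,x[0],x[-1],p.round(4))
P=np.array(P);print('yaw',np.degrees(np.arctan(np.polyfit(P[:,0],P[:,1],1)[0])))
for x in (300,305,335,340):
    y=np.where(b[:335,x])[0]; print(x,y[0],onz(c,(x,y[0]-.5),.008).round(4))
m=mask(c['color'],(0,0,0),(180,255,45));m[:,:240]=0;m[:,400:]=0
print([b for b in blobs(m,50)])
plan((.475,.292,.011),tooldown(189));print(monitor.read_state()['q'])
cv2.imwrite('pics/w4.png',c['color'])
"
```

```text
[([282, 86, 79, 220, 12137], [320.1, 185.2])]
100 283 360 [0.5603 0.3065 0.008 ]
120 283 359 [0.545  0.3043 0.008 ]
140 283 358 [0.5292 0.302  0.008 ]
160 284 357 [0.5129 0.2992 0.008 ]
180 284 356 [0.4959 0.2967 0.008 ]
200 285 355 [0.4784 0.2937 0.008 ]
220 285 354 [0.4601 0.291  0.008 ]
240 286 353 [0.4412 0.2878 0.008 ]
260 286 352 [0.4214 0.2849 0.008 ]
280 286 351 [0.4007 0.2818 0.008 ]
300 287 350 [0.3792 0.2782 0.008 ]
yaw 8.925214617619675
300 87 [0.5674 0.325  0.008 ]
305 87 [0.5681 0.3211 0.008 ]
335 87 [0.5721 0.2977 0.008 ]
340 87 [0.5728 0.2938 0.008 ]
[([313, 179, 14, 60, 584], [319.2, 211.2]), ([240, 333, 160, 67, 9830], [319.3, 368.6])]
t 18.4 tcp [0.4762 0.292  0.1103] travel mm [-1.3 -0.2 99.3] rot deg [ 0.   -0.09  0.72] F [-0.4  0.1 -0.1] w 1.003
[ 5.05927480e-01  1.51598194e-01  1.97507430e+00 -6.86659730e-04
  1.01341131e+00  1.90743483e+00]
```

Request:
{"name": "jog_arm", "arguments": {"commands": [{"travel": [0, 1, 30], "rot": [0, 0, 0.7], "claw": 0}, {"travel": [0, 0, 30], "rot": [0, 0, 0], "claw": 0}, {"travel": [0, 0, 25], "rot": [0, 0, 0], "claw": 0}, {"travel": [0, 0, 12], "rot": [0, 0, 0], "claw": 0}, {"travel": [0, 0, 0], "rot": [0, 0, 0], "claw": 0}]}}

```text
time: 18.9
tool_pos: [0.4749, 0.2902, 0.0113]
tcp_rot: [3.13, 0.244, -0.003]
wrist_force: [-0.2, -0.8, 0.9]
width: 1.002
grip_force: 0.0
```

Request:
{"name": "jog_arm", "arguments": {"commands": [{"travel": [0, 0, 0], "rot": [0, 0, 0], "claw": 60}, {"travel": [0, 0, 0], "rot": [0, 0, 0], "claw": 60}, {"travel": [0, 0, 0], "rot": [0, 0, 0], "claw": 60}, {"travel": [0, 0, 0], "rot": [0, 0, 0], "claw": 60}, {"travel": [0, 0, 0], "rot": [0, 0, 0], "claw": 60}]}}

```text
time: 19.4
tool_pos: [0.477, 0.2914, 0.014]
tcp_rot: [-3.132, -0.242, -0.005]
wrist_force: [-0.4, 0.0, 0.8]
width: 0.765
grip_force: 0.0
```

```bash
python3 -c "
from h import *
plan((.4758,.293,.011),tooldown(189))"
```

```text
t 19.4 tcp [0.477  0.2914 0.014 ] travel mm [-1.  -1.8  3. ] rot deg [-0.03 -0.17 -0.15] F [-0.4  0.   0.8] w 0.765
```

Request:
{"name": "jog_arm", "arguments": {"commands": [{"travel": [0, -1.8, 3], "rot": [0, 0, 0], "claw": 60}, {"travel": [0, 0, 0], "rot": [0, 0, 0], "claw": 140}, {"travel": [0, 0, 0], "rot": [0, 0, 0], "claw": 190}, {"travel": [0, 0, 0], "rot": [0, 0, 0], "claw": 255}, {"travel": [0, 0, 0], "rot": [0, 0, 0], "claw": 255}], "force": 100}}

```text
time: 19.9
tool_pos: [0.4764, 0.293, 0.0106]
tcp_rot: [-3.132, -0.242, -0.003]
wrist_force: [0.4, -0.6, -1.6]
width: 0.119
grip_force: 97.4
```

Request:
{"name": "jog_arm", "arguments": {"commands": [{"travel": [0, 0, 0], "rot": [0, 0, 0], "claw": 255}, {"travel": [0, 0, 0], "rot": [0, 0, 0], "claw": 255}, {"travel": [0, 0, 0], "rot": [0, 0, 0], "claw": 255}, {"travel": [0, 0, -5], "rot": [0, 0, 0], "claw": 255}, {"travel": [0, 0, -30], "rot": [0, 0, 0], "claw": 255}]}}

```text
time: 20.4
tool_pos: [0.4722, 0.2906, 0.0415]
tcp_rot: [3.128, 0.242, -0.011]
wrist_force: [-1.1, -0.8, -1.8]
width: 0.124
grip_force: 97.5
```

Request:
{"name": "jog_arm", "arguments": {"commands": [{"travel": [0, 0, -45], "rot": [0, 0, 0], "claw": 255}, {"travel": [0, 0, -45], "rot": [0, 0, 0], "claw": 255}, {"travel": [0, 0, -45], "rot": [0, 0, 0], "claw": 255}, {"travel": [0, 0, -20], "rot": [0, 0, 0], "claw": 255}, {"travel": [0, 0, 0], "rot": [0, 0, 0], "claw": 255}]}}

```text
time: 20.9
tool_pos: [0.4783, 0.2941, 0.2049]
tcp_rot: [-3.129, -0.242, -0.014]
wrist_force: [0.7, 0.9, -2.5]
width: 0.124
grip_force: 97.7
```

```bash
cat >> h.py <<'E'
def toolboard2(yaw):
    B=boardR(yaw);return Ro.from_matrix(np.c_[B[:,0],-B[:,1],-B[:,2]])
def held(c,d=.0035): # template front face seen by wrist cam, in tool frame (mm); d = plate face beyond TCP
    s=monitor.read_state();R=Ro.from_rotvec(s["tcp_rot"]).as_matrix();P=s["tool_pos"]+R[:,2]*d;n=R[:,2]
    T=lambda p:(R.T@(onpl(c,p,P,n)-s["tool_pos"])*1e3)
    b=mask(c["color"],(105,130,40),(125,255,255));b[335:]=0
    L=[]
    for r in range(0,330,15):
        x=np.where(b[r,200:440])[0]+200
        if len(x)>20:a,e=T((x[0]-.5,r)),T((x[-1]+.5,r));L.append([a[0],(a[1]+e[1])/2,abs(e[1]-a[1])])
    L=np.array(L);k=np.polyfit(L[:,0],L[:,1],1);print("centre line y=",k.round(4),"widths",L[:,2].round(1))
    for x in (285,300,345,355):
        y=np.where(b[:,x])[0]
        if len(y):print("head edge",x,y[0],T((x,y[0]-.5)).round(1))
E
python3 -c "
from h import *
plan((.475,.296,.21),tooldown(189));c=viewer.read_camera('wrist');held(c)"
```

```text
t 20.9 tcp [0.4783 0.2941 0.2049] travel mm [-2.9 -2.4 -5.1] rot deg [-0.16 -0.54 -0.16] F [ 0.7  0.9 -2.5] w 0.124
centre line y= [ 0.0029 -1.8223] widths [65.3 66.1 65.4 65.2 65.  64.9 64.7 65.1 65.4 65.3 65.7 65.6 64.9 64.8]
head edge 285 61 [ 98.3 -18.3   3.5]
head edge 300 61 [ 98.2 -11.2   3.5]
head edge 345 61 [98.2 10.2  3.5]
head edge 355 61 [98.2 14.9  3.5]
```

```bash
python3 -c "
from h import *
plan((.53,-.19,.24),tooldown(196.3))
plan((.53,-.19,.24),toolboard2(16.3))"
```

```text
t 20.95 tcp [0.4767 0.2933 0.2018] travel mm [-21.4 485.7 -38.9] rot deg [-0.05 -0.29 -7.46] F [ 0.5  0.1 -2.3] w 0.121
t 20.95 tcp [0.4767 0.2933 0.2018] travel mm [-21.4 485.7 -38.9] rot deg [ 2.88 44.65 -7.09] F [ 0.5  0.1 -2.3] w 0.121
```

Request:
{"name": "jog_arm", "arguments": {"commands": [{"travel": [-2, 40, -4], "rot": [0, 0, 0], "claw": 255}, {"travel": [-2, 45, -4], "rot": [0, 0, 0], "claw": 255}, {"travel": [-2, 45, -4], "rot": [0, 0, 0], "claw": 255}, {"travel": [-2, 45, -4], "rot": [0, 0, 0], "claw": 255}, {"travel": [-2, 45, -4], "rot": [0, 0, 0], "claw": 255}]}}

```text
time: 21.45
tool_pos: [0.4977, 0.0721, 0.2169]
tcp_rot: [-3.132, -0.243, 0.006]
wrist_force: [0.9, -0.0, -1.5]
width: 0.122
grip_force: 98.1
```

Request:
{"name": "jog_arm", "arguments": {"commands": [{"travel": [-2, 45, -4], "rot": [0, 0, 0], "claw": 255}, {"travel": [-2, 45, -4], "rot": [0, 0, 0], "claw": 255}, {"travel": [-2, 45, -4], "rot": [0, 0, 0], "claw": 255}, {"travel": [-2, 45, -4], "rot": [0, 0, 0], "claw": 255}, {"travel": [-2, 45, -4], "rot": [0, 0, 0], "claw": 255}]}}

```text
time: 21.95
tool_pos: [0.5226, -0.1512, 0.2367]
tcp_rot: [-3.13, -0.242, 0.006]
wrist_force: [1.6, 0.5, -3.0]
width: 0.122
grip_force: 98.1
```

Request:
{"name": "jog_arm", "arguments": {"commands": [{"travel": [0, 30, 0], "rot": [0, 0, 0], "claw": 255}, {"travel": [0, 0, 0], "rot": [0, 0, -7.4], "claw": 255}, {"travel": [0, 0, 0], "rot": [0, 8, 0], "claw": 255}, {"travel": [0, 0, 0], "rot": [0, 8, 0], "claw": 255}, {"travel": [0, 0, 0], "rot": [0, 8, 0], "claw": 255}]}}

```text
time: 22.45
tool_pos: [0.528, -0.179, 0.237]
tcp_rot: [-2.983, -0.425, -0.638]
wrist_force: [0.8, 1.2, -2.5]
width: 0.12
grip_force: 98.3
```

Request:
{"name": "jog_arm", "arguments": {"commands": [{"travel": [0, 0, 0], "rot": [0, 8, 0], "claw": 255}, {"travel": [0, 0, 0], "rot": [0, 8, 0], "claw": 255}, {"travel": [0, 0, 0], "rot": [0, 4.6, 0], "claw": 255}, {"travel": [0, 0, 0], "rot": [0, 0, 0], "claw": 255}, {"travel": [0, 0, 0], "rot": [0, 0, 0], "claw": 255}]}}

```text
time: 22.95
tool_pos: [0.5277, -0.1791, 0.2373]
tcp_rot: [-2.785, -0.393, -1.132]
wrist_force: [-0.4, -0.2, -1.5]
width: 0.126
grip_force: 98.5
```

```bash
python3 -c "
from h import *
plan((.575,-.205,.1746),toolboard2(16.3));print(monitor.read_state()['q'])
c=viewer.read_camera('wrist');cv2.imwrite('pics/w5.png',c['color']);held(c)
S=np.array((.6523,-.1824,.154));B=boardR(16.3)
for p in [(0,0,0),(0,0,17),(-140,39,14),(-140,-39,14),(-105,39,14),(-105,-39,14),(45,60,0),(45,-160,0)]: print(p,proj(c,S+B@np.array(p)/1e3).round(0))
"
```

```text
t 22.95 tcp [ 0.5277 -0.1791  0.2373] travel mm [-16.3  38.3  71.4] rot deg [-0.09  0.72 -0.25] F [-0.4 -0.2 -1.5] w 0.126
[-0.7634759  -0.22955764  2.28322442  0.90801396  0.87630149 -0.00550471]
centre line y= [  0.3697 -10.8303] widths [ 9.3 10.8 12.7 14.7 84.  87.8 88.4 64.  63.9 63.7 63.1 63.4 63.3 62.6
 63.  63.4 63.3 63.2 63.1]
head edge 285 60 [ 94.7 -17.4   3.5]
head edge 300 60 [ 94.7 -10.5   3.5]
head edge 345 60 [94.6 10.2  3.5]
head edge 355 60 [94.6 14.8  3.5]
(0, 0, 0) [360. 166.]
(0, 0, 17) [362. 169.]
(-140, 39, 14) [321. 297.]
(-140, -39, 14) [394. 297.]
(-105, 39, 14) [321. 268.]
(-105, -39, 14) [396. 268.]
(45, 60, 0) [298. 119.]
(45, -160, 0) [529. 118.]
```

Request:
{"name": "jog_arm", "arguments": {"commands": [{"travel": [0, -25, 0], "rot": [0, 0.7, -0.2], "claw": 255}, {"travel": [0, -25, 0], "rot": [0, 0, 0], "claw": 255}, {"travel": [0, 0, 0], "rot": [0, 0, 0], "claw": 255}, {"travel": [0, 0, 0], "rot": [0, 0, 0], "claw": 255}, {"travel": [0, 0, 0], "rot": [0, 0, 0], "claw": 255}]}}

```text
time: 23.5
tool_pos: [0.5161, -0.1319, 0.2412]
tcp_rot: [-2.776, -0.403, -1.158]
wrist_force: [0.1, 0.3, -1.9]
width: 0.122
grip_force: 98.5
```

```bash
python3 -c "
from h import *
plan((.575,-.205,.1746),toolboard2(16.3))
import pickle
c=viewer.read_camera('wrist');pickle.dump((c,monitor.read_state()),open('w6.pkl','wb'))
S=np.array((.6523,-.1824,.154));B=boardR(16.3)
for p in [(0,0,0),(0,0,17),(-140,39,14),(-140,-39,14),(-105,39,14),(-105,-39,14),(45,60,0),(45,-160,0)]: print(p,proj(c,S+B@np.array(p)/1e3).round(0))
print(blobs(mask(c['color'],(18,110,60),(34,255,255)),15))
a=cv2.resize(c['color'][60:340,250:640],None,fx=2,fy=2,interpolation=cv2.INTER_CUBIC);cv2.imwrite('pics/w6.png',a)
"
```

```text
t 23.5 tcp [ 0.5161 -0.1319  0.2412] travel mm [-22.3  86.5  72.5] rot deg [ 0.06 -0.26  0.26] F [ 0.1  0.3 -1.9] w 0.122
(0, 0, 0) [408. 173.]
(0, 0, 17) [413. 176.]
(-140, 39, 14) [365. 303.]
(-140, -39, 14) [436. 303.]
(-105, 39, 14) [366. 274.]
(-105, -39, 14) [440. 274.]
(45, 60, 0) [349. 126.]
(45, -160, 0) [573. 128.]
[([0, 138, 26, 24, 424], [11.0, 149.5]), ([430, 271, 11, 21, 166], [435.4, 280.7]), ([426, 322, 9, 10, 58], [429.8, 326.8]), ([13, 356, 49, 36, 1128], [34.8, 372.6])]
```

View pics/w6.png

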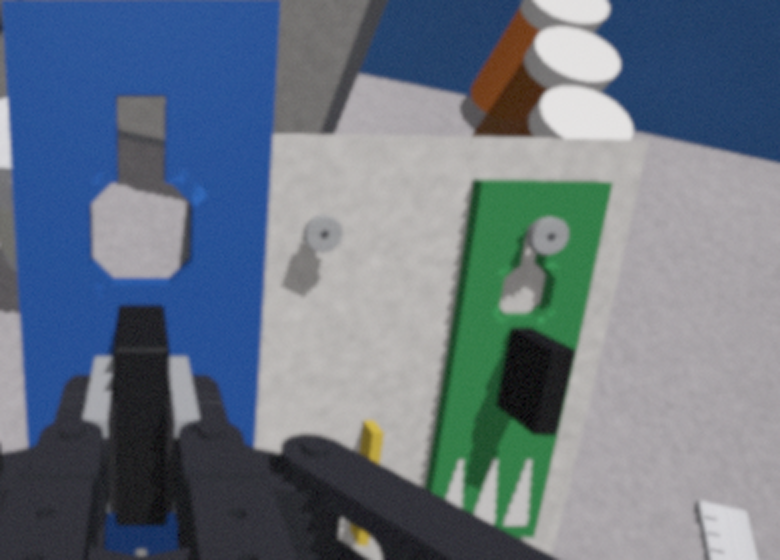

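The picture shows the free screw head at crop (323,234), which is full (411,177). The held template's opening is at crop (141,230) and the right guide's upper end at crop (373,422). The green template's head corners are at (474,182) and (611,183). This agrees with the prediction to about 2 px.

```bash
python3 -c "
from h import *
import pickle
c,s=pickle.load(open('w6.pkl','rb'))
S=np.array((.6523,-.1824,.154));B=boardR(16.3)
F=lambda p:(250+(p[0]+.5)/2-.5,60+(p[1]+.5)/2-.5)
on=lambda p,z:(B.T@(onpl(c,F(p),S+B[:,2]*z,B[:,2])-S)*1e3).round(1)
print('screw',on((323,234),.017),'guide top',on((371,422),.014),on((361,541),.014),'green',on((474,182),.008),on((611,183),.008),'expect (25,-76),(25,-140)','tail R',on((533,535),.008),'expect(-175,-140)')
print('greenscrew',on((550,236),.017))
R=Ro.from_rotvec(s['tcp_rot']).as_matrix()
T=lambda p,d:(R.T@(onpl(c,F(p),s['tool_pos']+R[:,2]*d,R[:,2])-s['tool_pos'])*1e3).round(1)
print('opening',T((141,230),.0035),'slot end',T((141,96),.0035),'edges',T((12,150),.0035),T((274,150),.0035),'rib top',T((141,307),-.0285))
print('head edge should be tool x ~95; board normal dist', (B.T@(s['tool_pos']-S)*1e3).round(1))
"
```

```text
screw [-1.1  1.8 17. ] guide top [-101.2  -33.3   14. ] [-175.4  -36.2   14. ] green [ 22.9 -71.9   8. ] [  23.2 -139.7    8. ] expect (25,-76),(25,-140) tail R [-177.4 -139.     8. ] expect(-175,-140)
greenscrew [  -1.4 -107.6   17. ]
opening [42.9 -1.   3.5] slot end [75.5 -1.   3.5] edges [ 62.9 -32.7   3.5] [62.8 31.7  3.5] rib top [ 32.5  -1.  -28.5]
head edge should be tool x ~95; board normal dist [-21.   86.5 144.1]
```

Request:
{"name": "jog_arm", "arguments": {"commands": [{"travel": [-7, 28, 25], "rot": [0, -0.2, 0.2], "claw": 255}, {"travel": [-8, 29, 25], "rot": [0, 0, 0], "claw": 255}, {"travel": [-8, 29, 25], "rot": [0, 0, 0], "claw": 255}, {"travel": [0, 0, 20], "rot": [0, 0, 0], "claw": 255}, {"travel": [0, 0, 0], "rot": [0, 0, 0], "claw": 255}]}}

```text
time: 24.05
tool_pos: [0.5885, -0.2003, 0.1538]
tcp_rot: [-2.777, -0.394, -1.146]
wrist_force: [0.1, 1.2, -2.6]
width: 0.12
grip_force: 98.7
```

Request:
{"name": "jog_arm", "arguments": {"commands": [{"travel": [0, 0, 0], "rot": [0, 0, 0], "claw": 255}, {"travel": [0, 0, 0], "rot": [0, 0, 0], "claw": 255}, {"travel": [0, 0, 0], "rot": [0, 0, 0], "claw": 255}, {"travel": [0, 0, 0], "rot": [0, 0, 0], "claw": 255}, {"travel": [0, 0, 0], "rot": [0, 0, 0], "claw": 255}]}}

```text
time: 24.55
tool_pos: [0.5883, -0.1999, 0.1578]
tcp_rot: [-2.778, -0.397, -1.154]
wrist_force: [-0.1, -0.1, -2.3]
width: 0.125
grip_force: 98.7
```

```bash
cat >> h.py <<'E'
S=np.array((.6523,-.1824,.154));B=boardR(16.3)
def bp(x,y,z):
    plan(S+B@np.array((x,y,z))/1e3,toolboard2(16.3));print("board",(B.T@(monitor.read_state()["tool_pos"]-S)*1e3).round(1))
E
python3 -c "
from h import *
bp(-44,.8,45)
c=viewer.read_camera('wrist')
a=c['color'][130:220,275:370];g=cv2.cvtColor(a,cv2.COLOR_BGR2GRAY)
np.set_printoptions(linewidth=250)
b=cv2.inRange(cv2.cvtColor(c['color'],cv2.COLOR_BGR2HSV),(100,120,30),(130,255,255))
h=(b==0).astype('uint8');h[:100]=0;h[200:]=0;h[:,:290]=0;h[:,352:]=0
print(blobs(h,30))
for r in range(146,206,3): print(r,''.join('#' if b[r,x] else '%x'%(int(c['color'][r,x].mean())//16) for x in range(285,360)))
"
```

```text
t 24.55 tcp [ 0.5883 -0.1999  0.1578] travel mm [0.2 0.4 4.6] rot deg [ 0.08 -0.09  0.02] F [-0.1 -0.1 -2.3] w 0.125
board [-44.2   1.2  49.6]
[([295, 107, 52, 92, 3369], [320.2, 158.6])]
146 #######################79bbbbbbbbbbbbbbbbbbbbba8###########################
149 #######################8abbbbbbbbaaaaaabbbbbbba8###########################
152 ##################789aaabba987766666666667889abaaaa97######################
155 ###############78aabbbba98766666666666666666678abbbbba97###################
158 ############789abbbbba976666666666666666666666678abbbbbba97################
161 ##########79abbbbbbba98666666666666556666666666678abbbbbbba98##############
164 ##########8abbbbbbbaa866666666665433334566666666679abbbbbbba86#############
167 ##########79abbbbaa99876666666665443345566666666689aa989aaa986#############
170 ##########5789aaaa8777666666666666666666666666667899877777876##############
173 ##########567777777777766666666666666666666666667777777777765##############
176 ##########567777777777777766666666666666666667777777777777765##############
179 ###########67777777777777777777776666777777777777777777777765##############
182 ###########67777777777777777777777777777787787777777777777765##############
185 ###########67777777777777777777777777777877777877777777787765##############
188 ###########6777777777777777777777777777777777777777777777776###############
191 ##############67777777777777777777777777777777777777777765#################
194 #################77777777777777777777777777777777777766####################
197 ####################77777777777777777777777777777766#######################
200 ###########################################################################
203 ###########################################################################
```

```bash
python3 -c "
from h import *
c=viewer.read_camera('wrist')
on=lambda p,z:(B.T@(onpl(c,p,S+B[:,2]*z,B[:,2])-S)*1e3).round(1)
z=(B.T@(monitor.read_state()['tool_pos']-S))[2]
print('screw',on((320.5,164.8),.017),'top/bot',on((320.5,150),.017),on((320.5,179.5),.017),'opening',on((320,175),z-.0026),'top/bot/l/r',on((320,150),z-.0026),on((320,199),z-.0026),on((295,178),z-.0026),on((346,178),z-.0026))
"
```

```text
screw [-0.7  1.9 17. ] top/bot [ 8.1  1.9 17. ] [-9.7  2.  17. ] opening [-1.7  2.2 46.8] top/bot/l/r [10.9  2.2 46.8] [-14.2   2.2  46.8] [-3.2 14.9 46.8] [ -3.2 -11.   46.8]
```

Request:
{"name": "jog_arm", "arguments": {"commands": [{"travel": [1, 0, 8], "rot": [0, 0, 0], "claw": 255}, {"travel": [0, 0, 10], "rot": [0, 0, 0], "claw": 255}, {"travel": [0, 0, 8], "rot": [0, 0, 0], "claw": 255}, {"travel": [0, 0, 4], "rot": [0, 0, 0], "claw": 255}, {"travel": [0, 0, 0], "rot": [0, 0, 0], "claw": 255}]}}

```text
time: 25.15
tool_pos: [0.6093, -0.1928, 0.1351]
tcp_rot: [-2.777, -0.397, -1.149]
wrist_force: [-0.1, 0.7, -2.5]
width: 0.123
grip_force: 98.8
```

Request:
{"name": "jog_arm", "arguments": {"commands": [{"travel": [0, 0, 0], "rot": [0, 0, 0], "claw": 255}, {"travel": [0, 0, 0], "rot": [0, 0, 0], "claw": 255}, {"travel": [0, 0, 0], "rot": [0, 0, 0], "claw": 255}, {"travel": [0, 0, 0], "rot": [0, 0, 0], "claw": 255}, {"travel": [0, 0, 0], "rot": [0, 0, 0], "claw": 255}]}}

```text
time: 25.65
tool_pos: [0.6093, -0.1938, 0.1367]
tcp_rot: [-2.778, -0.397, -1.152]
wrist_force: [-0.4, 0.1, -3.2]
width: 0.121
grip_force: 98.8
```

```bash
python3 -c "
from h import *
bp(-43.2,.8,10.6)
c=viewer.read_camera('wrist')
b=cv2.inRange(cv2.cvtColor(c['color'],cv2.COLOR_BGR2HSV),(100,120,30),(130,255,255))
for r in range(146,206,4): print(r,''.join('#' if b[r,x] else '%x'%(int(c['color'][r,x].mean())//16) for x in range(285,360)))
"
```

```text
t 25.65 tcp [ 0.6093 -0.1938  0.1367] travel mm [0.5 0.3 8.6] rot deg [ 0.04 -0.06 -0.03] F [-0.4  0.1 -3.2] w 0.121
board [-43.7   1.1  19.2]
146 #######################6677777777777777777777776###########################
150 ######################67888777789abaa99877777776###########################
154 #################6789abbbbbbbaaabbbbbbba87777777777776#####################
158 #############6777777789abbaaaaaaaaaaaaaaaa9998877777777776#################
162 ##########66777777777889aa9999999999999999999aa99887777777776##############
166 ##########567777777889999999999999999999999999999998887888765##############
170 ##########567777778899999999999999998999999999999999887777765##############
174 ##########567777778899999999999865444557899999999999887777765##############
178 ##########567777889999999999999987666788999999999999877777765##############
182 ###########6777889aa99999999999999999999999999999998777777765##############
186 ###########677777789aaa99999999999999999999999988777777777765##############
190 ############89aaaaaaba987778888889999999999aa99877777777765################
194 ################677777777777777777777779aabbbba87777766####################
198 ####################4566666666666666666666677887666########################
202 ###########################################################################
```

The screw head is centred in the opening (head about (320,174), opening (320,175)). I'll press gently onto the board.

Request:
{"name": "jog_arm", "arguments": {"commands": [{"travel": [0, 0, 4], "rot": [0, 0, 0], "claw": 255}, {"travel": [0, 0, 2], "rot": [0, 0, 0], "claw": 255}, {"travel": [0, 0, 0], "rot": [0, 0, 0], "claw": 255}, {"travel": [0, 0, 0], "rot": [0, 0, 0], "claw": 255}, {"travel": [0, 0, 0], "rot": [0, 0, 0], "claw": 255}]}}

```text
time: 26.2
tool_pos: [0.6133, -0.1925, 0.1323]
tcp_rot: [-2.778, -0.397, -1.152]
wrist_force: [-5.5, 0.1, 2.0]
width: 0.124
grip_force: 99.8
```

Request:
{"name": "jog_arm", "arguments": {"commands": [{"travel": [0, 0, 2], "rot": [0, 0, 0], "claw": 255}, {"travel": [0, 0, 0], "rot": [0, 0, 0], "claw": 255}, {"travel": [0, 0, 0], "rot": [0, 0, 0], "claw": 255}, {"travel": [0, 0, 0], "rot": [0, 0, 0], "claw": 255}, {"travel": [0, 0, 0], "rot": [0, 0, 0], "claw": 255}]}}

```text
time: 26.7
tool_pos: [0.6134, -0.1925, 0.1323]
tcp_rot: [-2.777, -0.399, -1.153]
wrist_force: [-33.2, -2.7, 22.1]
width: 0.126
grip_force: 104.9
```

```bash
python3 -c "
from h import *
bp(-43.2,.8,10.6)"
```

```text
t 26.7 tcp [ 0.6134 -0.1925  0.1323] travel mm [0.6 0.5 2.5] rot deg [ 0.03 -0.1   0.06] F [-33.2  -2.7  22.1] w 0.126
board [-43.8   1.3  13.1]
```

Contact at about 13 mm with the plate flat on the board. I'll ease off and slide down the slope.

Request:
{"name": "jog_arm", "arguments": {"commands": [{"travel": [0, 0, -1.8], "rot": [0, 0, 0], "claw": 255}, {"travel": [-6, 0, 0], "rot": [0, 0, 0], "claw": 255}, {"travel": [-7, 0, 0], "rot": [0, 0, 0], "claw": 255}, {"travel": [-7, 0, 0], "rot": [0, 0, 0], "claw": 255}, {"travel": [0, 0, 0], "rot": [0, 0, 0], "claw": 255}]}}

```text
time: 27.2
tool_pos: [0.6004, -0.1973, 0.1186]
tcp_rot: [-2.778, -0.396, -1.155]
wrist_force: [-6.8, -2.6, 6.8]
width: 0.126
grip_force: 100.5
```

Request:
{"name": "jog_arm", "arguments": {"commands": [{"travel": [-3, 0, 0], "rot": [0, 0, 0], "claw": 255}, {"travel": [-3, 0, 0], "rot": [0, 0, 0], "claw": 255}, {"travel": [0, 0, 0], "rot": [0, 0, 0], "claw": 255}, {"travel": [0, 0, 0], "rot": [0, 0, 0], "claw": 255}, {"travel": [0, 0, 0], "rot": [0, 0, 0], "claw": 255}]}}

```text
time: 27.7
tool_pos: [0.5968, -0.1985, 0.1148]
tcp_rot: [-2.778, -0.397, -1.155]
wrist_force: [-4.8, -1.0, 6.4]
width: 0.123
grip_force: 100.3
```

```bash
python3 -c "
from h import *
bp(-73.2,.8,12.5)
s=monitor.read_state();print('F board',(B.T@s['wrist_force']).round(1))
c=viewer.read_camera('wrist')
b=cv2.inRange(cv2.cvtColor(c['color'],cv2.COLOR_BGR2HSV),(100,120,30),(130,255,255))
for r in range(90,206,4): print(r,''.join('#' if b[r,x] else '%x'%(int(c['color'][r,x].mean())//16) for x in range(285,360)))
"
```

```text
t 27.7 tcp [ 0.5968 -0.1985  0.1148] travel mm [-4.6 -0.7  0.6] rot deg [ 0.12 -0.16 -0.  ] F [-4.8 -1.   6.4] w 0.123
board [-68.6   0.1  13.1]
F board [1.1 0.4 8. ]
90 ###########################################################################
94 ###########################################################################
98 ###########################################################################
102 ##############################7788887######################################
106 #####################789aaaaaaaaaaaaaaaaaaa997#############################
110 #################78999a9a99aaaaaaaaaaaaaaaaaaa9987#########################
114 ###############7899999999999999999999999999999999997#######################
118 ##############689999999999999999888999999999999999987######################
122 #############67899999999999987544444578999999999999987#####################
126 ##############789999999999999976656678999999999999987######################
130 ###############6899999999999999999999999999999999987#######################
134 ################56789999999999999999999999999999876#
[... 683 characters left out ...]
7777777777777777777777777777777777777777777765##############
174 ##########567777777777777777777777777777777777777777777777765##############
178 ###########6777777777777777777777777777789aaaa998777777777765##############
182 ###########67777777777777777777777889abaabbbbbbbbbbbaa9877765##############
186 ##########68abbaaa998877777777899a9abbbbbbbbbbbbbbbbbba877765##############
190 ############89aabbbbbbbbaa99889abbbbbbbbbbbbbbbbbbbbbaa9865################
194 ################89aabbbbbbbbbbbbbbbbbbbbbbbbbbbbbbbba986###################
198 ####################799aaaaaaaaaaaaaa999999999a9997########################
202 ###########################################################################
```

Request:
{"name": "jog_arm", "arguments": {"commands": [{"travel": [-2, 0, 0], "rot": [0, 0, 0], "claw": 255}, {"travel": [-2, 0, 0], "rot": [0, 0, 0], "claw": 255}, {"travel": [-1, 0, 0], "rot": [0, 0, 0], "claw": 255}, {"travel": [0, 0, 0], "rot": [0, 0, 0], "claw": 255}, {"travel": [0, 0, 0], "rot": [0, 0, 0], "claw": 255}]}}

```text
time: 28.25
tool_pos: [0.5944, -0.1993, 0.1123]
tcp_rot: [-2.776, -0.397, -1.158]
wrist_force: [0.6, 0.9, 6.7]
width: 0.121
grip_force: 99.7
```

```bash
python3 -c "
from h import *
bp(-73.2,.8,12.5)
s=monitor.read_state();print('F board',(B.T@s['wrist_force']).round(1))"
```

```text
t 28.25 tcp [ 0.5944 -0.1993  0.1123] travel mm [-1.1 -0.8  0.7] rot deg [ 0.09 -0.27  0.01] F [0.6 0.9 6.7] w 0.121
board [-72.1   0.   13.2]
F board [5.3 0.7 4.1]
```

Request:
{"name": "jog_arm", "arguments": {"commands": [{"travel": [-1.5, 0, 0], "rot": [0, 0, 0], "claw": 255}, {"travel": [0, 0, 0], "rot": [0, 0, 0], "claw": 255}, {"travel": [0, 0, 0], "rot": [0, 0, 0], "claw": 255}, {"travel": [0, 0, 0], "rot": [0, 0, 0], "claw": 255}, {"travel": [0, 0, 0], "rot": [0, 0, 0], "claw": 255}]}}

```text
time: 28.75
tool_pos: [0.5944, -0.1994, 0.1123]
tcp_rot: [-2.775, -0.398, -1.16]
wrist_force: [4.2, 2.4, 7.9]
width: 0.123
grip_force: 99.3
```

```bash
python3 -c "
from h import *
bp(-73.2,.8,12.5)
s=monitor.read_state();print('F board',(B.T@s['wrist_force']).round(1))
c=viewer.read_camera('wrist')
b=cv2.inRange(cv2.cvtColor(c['color'],cv2.COLOR_BGR2HSV),(100,120,30),(130,255,255))
for r in range(86,146,4): print(r,''.join('#' if b[r,x] else '%x'%(int(c['color'][r,x].mean())//16) for x in range(295,350)))"
```

```text
t 28.75 tcp [ 0.5944 -0.1994  0.1123] travel mm [-1.  -0.8  0.7] rot deg [ 0.07 -0.38  0.04] F [4.2 2.4 7.9] w 0.123
board [-72.2  -0.   13.2]
F board [8.9 1.1 2.3]
86 #######################################################
90 #######################################################
94 ##################78889998877##########################
98 ###########899aaaaaaaaaaaaaaaaaaa998###################
102 #######7899aaaaaaaaaaaaaaaaaaaaaaaa9a997###############
106 #####7999999999a9999aa99a999aa999999999997#############
110 ####789999999999999998777899999999999999987############
114 ###68899999999999987544444578999999999999987###########
118 ####789999999999999987666789999999999999987############
122 #####7899999999999999999999999999999999987#############
126 ######5678999999999999999999999999999877###############
130 ##########4678899999999999999999988776#################
134 #############5677777777777777777777776#################
138 #############56777777777777889aa987765#################
142 #############567777777777789abba987765#################
```

```bash
python3 -c "
from h import *
c=viewer.read_camera('wrist');s=monitor.read_state();R=Ro.from_rotvec(s['tcp_rot']).as_matrix()
T=lambda p,d:(R.T@(onpl(c,p,s['tool_pos']+R[:,2]*d,R[:,2])-s['tool_pos'])*1e3).round(1)
print('head top/bot/l/r',T((318.5,93.5),-.0064),T((318.5,132),-.0064),T((298.5,114),-.0064),T((338,114),-.0064))
b=cv2.inRange(cv2.cvtColor(c['color'],cv2.COLOR_BGR2HSV),(100,120,30),(130,255,255));b[340:]=0
y=np.where(b[:,300])[0];print('head edge',T((300,y[0]-.5),.0026),'opening bottom',T((320,199.5),.0026), 'opening l/r',T((294.5,172),.0026),T((345.5,172),.0026))
"
```

```text
head top/bot/l/r [80.8 -1.6 -6.4] [64.2 -1.7 -6.4] [ 72.1 -10.6  -6.4] [72.1  7.1 -6.4]
head edge [ 96.  -10.1   2.6] opening bottom [29.9 -1.   2.6] opening l/r [ 44.3 -13.9   2.6] [44.2 11.9  2.6]
```

The screw is home: the head centre is 29.6 mm from the opening centre (nominal 30) and the slide has stopped against a reaction. I'll let go and back straight off.

Request:
{"name": "jog_arm", "arguments": {"commands": [{"travel": [0, 0, 0], "rot": [0, 0, 0], "claw": 200}, {"travel": [0, 0, 0], "rot": [0, 0, 0], "claw": 140}, {"travel": [0, 0, 0], "rot": [0, 0, 0], "claw": 80}, {"travel": [0, 0, 0], "rot": [0, 0, 0], "claw": 80}, {"travel": [0, 0, 0], "rot": [0, 0, 0], "claw": 80}]}}

```text
time: 29.35
tool_pos: [0.5911, -0.1986, 0.1085]
tcp_rot: [-2.778, -0.396, -1.151]
wrist_force: [0.3, -0.2, 0.0]
width: 0.687
grip_force: 0.0
```

Request:
{"name": "jog_arm", "arguments": {"commands": [{"travel": [0, 0, -15], "rot": [0, 0, 0], "claw": 80}, {"travel": [0, 0, -30], "rot": [0, 0, 0], "claw": 80}, {"travel": [0, 0, -40], "rot": [0, 0, 0], "claw": 80}, {"travel": [0, 0, -40], "rot": [0, 0, 0], "claw": 80}, {"travel": [0, 0, 0], "rot": [0, 0, 0], "claw": 80}]}}

```text
time: 29.85
tool_pos: [0.5064, -0.2264, 0.2016]
tcp_rot: [-2.782, -0.397, -1.16]
wrist_force: [0.0, -0.8, 0.2]
width: 0.688
grip_force: 0.0
```

Request:
{"name": "jog_arm", "arguments": {"commands": [{"travel": [0, 0, 0], "rot": [0, 0, 0], "claw": 80}, {"travel": [0, 0, 0], "rot": [0, 0, 0], "claw": 80}, {"travel": [0, 0, 0], "rot": [0, 0, 0], "claw": 80}, {"travel": [0, 0, 0], "rot": [0, 0, 0], "claw": 80}, {"travel": [0, 0, 0], "rot": [0, 0, 0], "claw": 80}]}}

```text
time: 30.35
tool_pos: [0.5067, -0.2229, 0.1963]
tcp_rot: [-2.777, -0.397, -1.15]
wrist_force: [-0.5, -0.3, -0.5]
width: 0.686
grip_force: 0.0
```

```bash
python3 -c "
from h import *
bp(-72,0,140)
c=viewer.read_camera('wrist');s=monitor.read_state()
on=lambda p,z:(B.T@(onpl(c,p,S+B[:,2]*z,B[:,2])-S)*1e3).round(1)
b=cv2.inRange(cv2.cvtColor(c['color'],cv2.COLOR_BGR2HSV),(100,120,30),(130,255,255));b[:,:240]=0;b[:,400:]=0;b[335:]=0
print([x for x in blobs(b,100)])
n,l,st,ce=cv2.connectedComponentsWithStats(b)
i=1+np.argmax([st[k][4] if st[k][1]>20 else 0 for k in range(1,n)])
m=(l==i)
ys,xs=np.where(m);y0=ys.min();print('rows',y0,ys.max())
for r in range(y0+5,ys.max(),25):
    x=np.where(m[r])[0];a,e=on((x[0]-.5,r),.0105),on((x[-1]+.5,r),.0105);print(r,a,e,((a+e)/2)[:2])
print('head edge',on((305,np.where(m[:,305])[0][0]-.5),.0105),on((335,np.where(m[:,335])[0][0]-.5),.0105))
h=(b==0).astype('uint8');h[:y0+2]=0
for r in range(y0+4,y0+110,4): print(r,''.join('#' if b[r,x] else '%x'%(int(c['color'][r,x].mean())//16) for x in range(285,360)))
"
```

```text
t 30.35 tcp [ 0.5067 -0.2229  0.1963] travel mm [ 5.   2.  -3.2] rot deg [-0.08 -0.   -0.07] F [-0.5 -0.3 -0.5] w 0.686
board [-77.    2.  136.8]
[([378, 0, 22, 59, 984], [390.9, 32.2]), ([287, 84, 72, 204, 10263], [322.4, 178.2])]
rows 84 287
89 [19.5 32.4 10.5] [ 19.3 -30.2  10.5] [19.4  1.1]
114 [-1.4 32.2 10.5] [ -1.6 -30.   10.5] [-1.5  1.1]
139 [-23.2  32.9  10.5] [-23.4 -29.7  10.5] [-23.3   1.6]
164 [-46.   32.7  10.5] [-46.1 -29.5  10.5] [-46.05   1.6 ]
189 [-69.7  32.5  10.5] [-69.9 -30.2  10.5] [-69.8    1.15]
214 [-94.7  32.3  10.5] [-94.8 -30.   10.5] [-94.75   1.15]
239 [-120.8   32.1   10.5] [-120.9  -30.8   10.5] [-120.85    0.65]
264 [-148.4   32.9   10.5] [-148.5  -30.6   10.5] [-148.45    1.15]
head edge [23.1 16.3 10.5] [23.8 -9.7 10.5]
88 97########################################################################7
92 97########################################################################8
96 86#######################################################################68
100 76#######################################################################68
104 87##########
[... 1123 characters left out ...]
#############78999999999999998876#######################689a
164 9976###################################################################689a
168 9876###################################################################689a
172 a987############################211212112212###########################68aa
176 9876############################221111111112###########################789a
180 a9875###########################211112111112###########################789a
184 98765###########################211111112112###########################79aa
188 a9976###########################111121111112###########################799a
192 99766###########################211111111111##########################689aa
```

Released and hanging straight. The head edge is 24.4 mm above the screw, the same as the green template reads in this camera. I'm handing it in.

```bash
python3 -c "
from workcell import workorder
print(workorder.finish_job())"
```

```text
the job is handed in; nothing more can be done
None
```

The blue template now hangs on the free screw between the yellow guides, flat against the board and fully home in its slot; it was released and the job handed in at about 30 s, after one extra set-down on the clear patch to re-take the rib half a turn round because of the wrist's range.

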